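# Right the glue bottle and hold a charm up in the tongs for gluing

## Robot

A 6-joint arm with a two-finger parallel gripper is mounted at the origin on a cart in front of the work surface, level with it; the furniture and walls round the work are solid. World frame = base frame: x ahead of the robot, y to its left, z up, the work surface at z = 0. Lengths are in m, angles in degrees, forces in N, time in s.
With the tool pointing down it reaches from about 0.25 to 0.725 m from the base axis. Payload 9.7 kg.
Tool frame: the origin (TCP) lies at the very end of the fingers, on their centre line; the grasp point (between the pads) lies 19 mm behind it (bot.grip_depth is the distance from the TCP to the grasp point, in m); z points along the fingers, y is the direction in which the jaws open and shut (so a half turn about z gives the same grasp; the last joint's range is limited). The gripper opens to 85 mm and grips with 20 to 120 N. Pads are 22 mm wide; open, the fingers measure 114 mm over their backs; the gripper's body (76 mm by 85 mm) begins 54 mm behind the grasp point. The pads swing forward as they close: fully open they stand 13 mm farther back than shut.
Start: joints at [68.182, 4.979, 10.078, 95.1, 0, 90], TCP at [0.204, 0.511, 0.201] pointing down, gripper open.
Joint ranges: [-179.16, 179.16], [-48.56, 103.87], [-65.8, 70.77], [-126.05, 130.52], [-82.76, 87.17], [-180, 180]. Speed limits (degrees/s): [127.2, 127.2, 147.25, 180, 180, 180].

## Interface

Orientations are given as [roll, pitch, yaw] about the fixed x, y, z axes, in that order (R = Rz(yaw) Ry(pitch) Rx(roll)).
In Python, from workcell import bot, viewer gives the robot as it stands.
- The arm moves only by the tool arm_command, never from a script. Its argument "motion" is a list of rows, each a list of 3 entries, a list of its own where there are three numbers: the opening, from 0 (shut) to 1 (fully open), then the shift along the tool's x, y, z in units of 60 mm (1.0 is 60 mm), then the turn, a rotation vector about the tool's x, y, z in units of 6 degrees (1.0 is 6 degrees). A call has 1 to 12 rows; each row shifts and turns the commanded pose from where the row before left it, along the tool's axes as they then stand; what a row does not reach is not made up. A row lasts 1/8 s, in which the tool goes at most 62.5 mm and 10.7 degrees, less where a joint would pass 70% of its speed; a pose out of reach is approached as far as the arm can. A call is refused whole if a number of a shift passes 1 or a number of a turn 1, either way. A call with a gripper value outside its range is refused whole. The fingers move at their own pace and stop on an object; "newtons" is the grip in N (left out, the last holds). Time passes only in rows, so rows that do not move let the fingers close. It gives the time, the measured TCP pose, the force and the opening at its end, in the units of the state.
- bot.get_obs(): the state, without advancing time (a new reading comes with each control period).
- viewer.camera(name): name is "scene" or "side" or "wrist"; returns the picture (480x640x3 uint8, blue, green, red); there is no depth.
- viewer.calibration(name): a dict with "fx", "fy", "cx", "cy" (pixels), "T" (4x4, takes a point from camera to world coordinates). Camera axes: x right, y down, z forward; pixel columns grow to the right and rows downward; lengths in m; the calibration is good to about 2 mm. A picture is of the moment at which its call begins: read the wrist's pose just before it. calibration takes no time and is no camera call; for the wrist camera it gives the pose at the moment of the call.
- bot.job_done(): hands the job in, once; it reports no verdict.
The state is a dict: "time": time; "q": joint angles; "qd": joint speeds; "joint_efforts": joint torques, N m; "ee_pos": TCP position; "tcp_rot": TCP orientation; "wrist_force": force on the tool from outside, world axes, zero at the start; "torque": the same for the moment, N m; "opening": finger opening in m.
Only numpy, scipy, OpenCV 4.12 (cv2) and the standard library are available. Lean on these libraries where they do the work, as an engineer would, in place of code of your own. Each camera call takes 0.05 s, during which the arm holds its last target.

## Task

Get the round hat charm ready for gluing: first stand the fallen glue bottle back upright on the worktop, so that it does not leak, and let go of it; then pick up the sprung tongs, close their tips on the round charm on the cork mat and lift it. The charm must stay clean, so never touch it with the gripper itself, and leave the star charm where it lies. Finish still holding the tongs squeezed, with the charm in their tips held up over the mat, at least 10 cm above the worktop, and the bottle still standing.

Things in the scene. Friction and masses are not known exactly. Their poses are not given: they have to be found in the camera images.
- bottle_mid (a point): middle of the fallen glue bottle, on its axis: 108 mm long, base and nozzle tip 54 mm either side of this point. Round body of diameter 41 mm up to 78 mm from the base, cap of diameter 20 mm to 93 mm, then nozzle of diameter 8 mm. z axis: from base to nozzle. It lies with the nozzle away from the robot, this point 20 mm above the worktop (54 mm when it stands). Stiff, may roll.
- glue_bottle: the pale glue bottle with a plain band and a pointed nozzle, 0.12 kg; origin at the centre of its base, z axis towards the nozzle.
- tongs_grip (a point): grip point of the tongs, on their middle plane, half-way up the 18 mm high strip arms, 10 mm above the worktop as they lie. x axis: from hinge to tips; y: across the two arms; z up. The hinge is 90 mm behind this point (-x), the arms run straight from 55 mm behind to 95 mm ahead, the tip pads are centred 83 mm ahead. Outside width of the arms at this point: 57 mm when sprung open.
- tongs: the loose steel spring tongs (190 mm long, 0.07 kg) with both arms and tip pads, lying flat on the worktop, tips away from the robot; origin at the underside, 10 mm below the grip point, same axes. Gripped across y at the grip point and squeezed part-way (to about 51 mm over the arms, 48 mm between the tips) they can be carried open by their own spring; squeezed harder they clamp.
- tongs_left (a joint): angle by which each arm is squeezed in (both move alike), rad: 0 sprung open, 60 mm between tip pads, 73 mm over the tips; 0.085 arms parallel, 31 mm between pads, 42 mm over the arms at the grip point; 0.165 at most. Per 0.01 rad: 1.8 mm less at the grip point, 3.5 mm less at the tips. Spring force per arm at the grip point 1.4 N open, 3.8 N parallel; half of any further grip reaches the tips.
- tip_left: rubber pad, 26 mm long and 17 mm high, inside the tip of the tongs' left (+y) arm. The origin is on the hinge, not on the pad: find the pad from the grip point.
- tip_right: the same pad on the tongs' right (-y) arm. The origin is on the hinge.
- round_charm_mid (a point): centre of the round disc charm with a small ring on top (diameter 32 mm, 10 mm thick, 14 g); it lies flat on the cork mat, this point 5 mm above the mat's top. z up.
- round_charm: the round charm; origin at the centre of its underside.
- star_charm_mid (a point): centre of the star-shaped charm (31 x 29 mm, 10 mm thick) lying flat on the mat beside the round one, about 70 mm from it; which of them is on the left varies. Not to be moved.
- glue_mat: fixed cork gluing mat 100 mm (x) by 150 mm (y), 5 mm thick; origin at the centre of its underside. The charms lie about 35 mm left and right (y) of its centre.

How it is judged (in metres and radians):
On the way, in this order (a step that is already met when the one before it is completed fails the run):
1. the glue bottle stands upright on the worktop, let go (angle between bottle_mid's own z axis and vertical below 0.12 rad and height (world z) of bottle_mid between 0.045 and 0.064 m and contact force between the fingers and glue_bottle below 0.05 N), for 0.3 s.
2. both tips of the tongs close on the round charm (contact force between each of tip_left, tip_right and round_charm above 0.4 N), for 0.2 s.
At the end, for the whole second after the job is handed in: the round charm's centre is more than 10 cm above the worktop and over the mat (at most 2 cm outside its edge), pinched by both tip pads (over 0.4 N each), the fingers grip the tongs (over 1 N) and do not touch the charm, and the glue bottle stands on the worktop within 0.12 rad of upright (all of step 2 and height (world z) of round_charm_mid above 0.1 m and x of round_charm_mid in the frame of glue_mat between -0.07 and 0.07 m and y of round_charm_mid in the frame of glue_mat between -0.095 and 0.095 m and contact force between the fingers and tongs above 1 N and contact force between the fingers and round_charm below 0.05 N and angle between bottle_mid's own z axis and vertical below 0.12 rad and height (world z) of bottle_mid between 0.045 and 0.064 m); the arm keeps its last pose, push and grip.
It fails at once if the gripper itself touches the round charm (contact force between the arm and round_charm above 0.2 N).
It fails at once if the fingers touch the round charm (contact force between the fingers and round_charm above 0.2 N).
It fails at once if the star charm is moved more than 15 mm (distance of star_charm_mid from where it was at the start of the episode above 0.015 m).
It also fails if it takes over 64 s, if anything falls off the work surface, if the arm or the gripper's body presses on something with over 40 N, if the wrist force passes 120 N, or if a joint passes its speed limit or range.

## Working session

There is one attempt and no reset: what is moved stays moved. The work goes in short steps, Python scripts to look and compute and a tool call to move; the robot and the scene stay as the last step left them, time stands still between calls to the robot, and variables do not carry over. Pictures are saved under pics/ and viewed, and the job is handed in when it is done.

Besides the shell and the picture viewer there is one more tool, called as name([rows], argument=value, ...), one row to a line, values as JSON. arm_command: Moves the arm, as the interface text tells. Its arguments: {"type":"object","properties":{"motion":{"type":"array"},"newtons":{"type":"number"}},"required":["motion"]}

```bash
ls; mkdir -p pics; python3 - <<'E'
from workcell import bot, viewer
import cv2
o=bot.get_obs(); print(o, bot.grip_depth)
for n in ["scene","side","wrist"]:
    c=viewer.calibration(n); print(n,c)
    cv2.imwrite(f"pics/{n}0.png",viewer.camera(n))
E
```

```text
pics
{'time': 0.0, 'q': array([ 6.81827558e+01,  5.01277576e+00,  1.00357417e+01,  9.50978064e+01,
       -5.31086563e-05,  8.99975911e+01]), 'qd': array([0.01863987, 0.00825734, 0.0516167 , 0.04703318, 0.04580946,
       0.0023582 ]), 'joint_efforts': array([-9.34901109e-04, -5.20388210e+01,  4.64804220e+01,  1.62049709e-02,
       -6.72102647e-05, -1.05508511e-05]), 'ee_pos': array([0.20431509, 0.51037784, 0.20077853]), 'tcp_rot': array([-1.79925159e+02,  4.99621056e-05,  1.58185165e+02]), 'wrist_force': array([-0.65307381,  0.34152137, -0.31835575]), 'torque': array([ 0.07129921, -0.04461351,  0.01087831]), 'opening': 0.0854779353731997} 0.0187
scene {'fx': 553.7223064476432, 'fy': 553.7223064476432, 'cx': 315.8922627724512, 'cy': 239.4147721123797, 'T': array([[-0.4968853 , -0.52070829,  0.69423906, -0.12934409],
       [-0.86763787,  0.31429863, -0.38525433,  0.48651089],
       [-0.01759325, -0.79377531, -0.6079566 ,  0.58518043],
       [ 0.        ,  0.        ,  0.        ,  1.        ]])}
side {'fx': 521.3418077801399, 'fy': 521.3418077801399, 'cx': 315.75235572681925, 'cy': 241.6461926859719, 'T': array([[ 0.93323396, -0.16376862,  0.31977214,  0.13802712],
       [-0.35885199, -0.38202574,  0.85163465, -0.72735182],
       [-0.01730985, -0.90952525, -0.41528809,  0.46781851],
       [ 0.        ,  0.        ,  0.        ,  1.        ]])}
wrist {'fx': 407.65619062496086, 'fy': 407.65619062496086, 'cx': 314.49876698054, 'cy': 241.8914582217532, 'T': array([[ 3.71119390e-01,  8.94095933e-01,  2.50724671e-01,
         1.40996149e-01],
       [ 9.28585133e-01, -3.57270479e-01, -1.00436327e-01,
         5.36270168e-01],
       [-2.23188330e-04,  2.70093071e-01, -9.62834193e-01,
         3.73668652e-01],
       [ 0.00000000e+00,  0.00000000e+00,  0.00000000e+00,
         1.00000000e+00]])}
```

View pics/scene0.png

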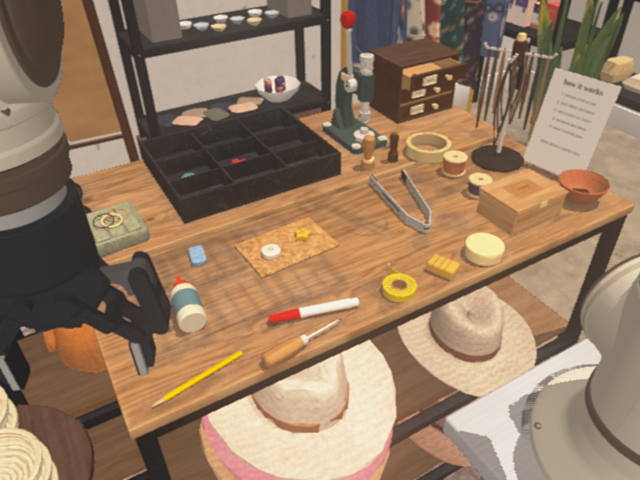

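View pics/side0.png

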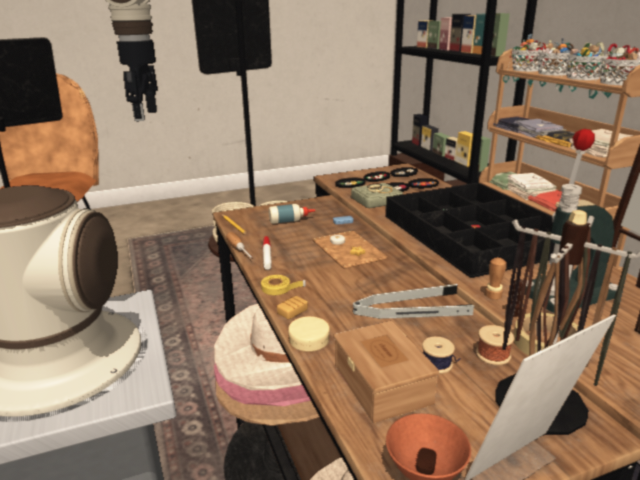

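View pics/wrist0.png

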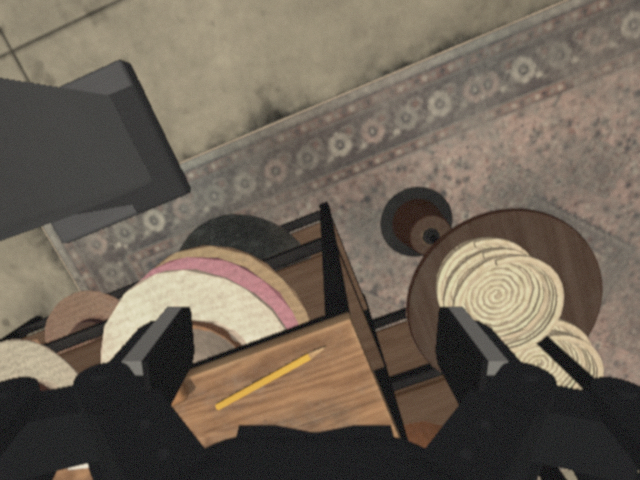

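The scene view shows the bottle around (187,305) with its nozzle at (178,280). The round charm is at (270,251), the star at (303,234), the tongs' hinge at about (425,226), and their tips at about (373,180) and (405,175). I'll enlarge these areas to read them more closely.

```bash
python3 - <<'E'
import cv2
s=cv2.imread("pics/scene0.png"); d=cv2.imread("pics/side0.png")
cv2.imwrite("pics/c1.png",cv2.resize(s[205:345,150:350],None,fx=4,fy=4,interpolation=cv2.INTER_CUBIC))
cv2.imwrite("pics/c2.png",cv2.resize(s[155:245,355:445],None,fx=6,fy=6,interpolation=cv2.INTER_CUBIC))
cv2.imwrite("pics/c3.png",cv2.resize(d[190:330,260:490],None,fx=3.4,fy=3.4,interpolation=cv2.INTER_CUBIC))
E
```

```text
(no output)
```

View pics/c1.png

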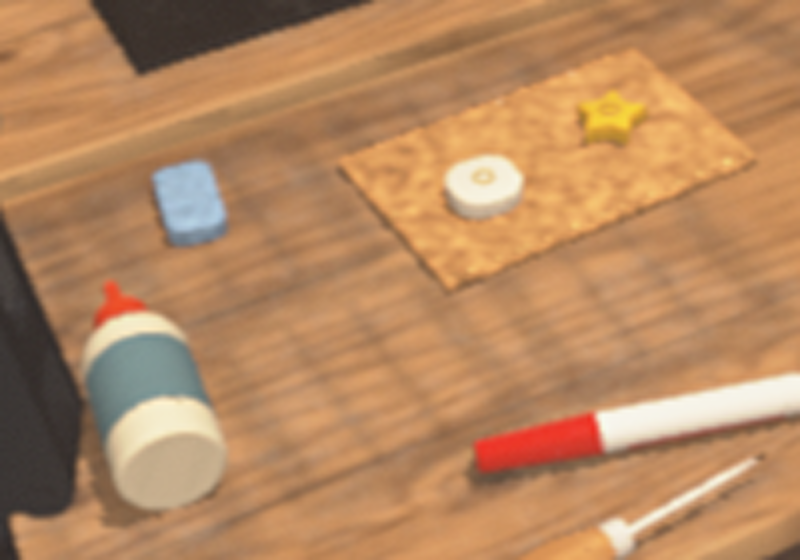

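View pics/c2.png

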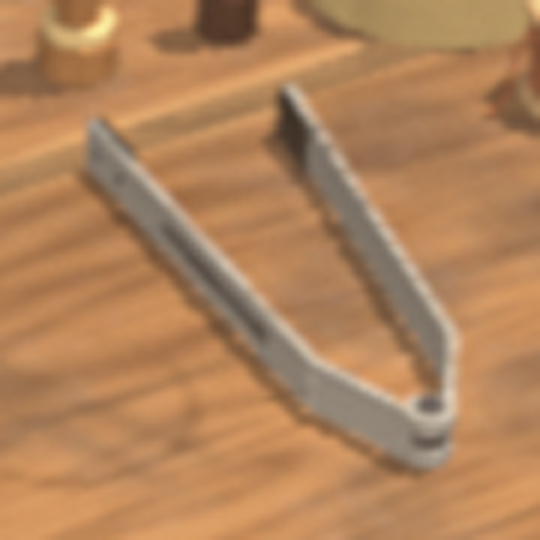

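View pics/c3.png

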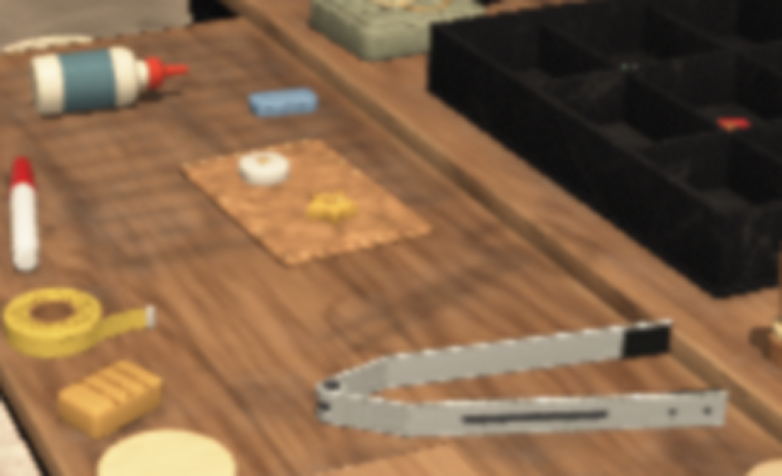

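```bash
cat > h.py <<'E'
import numpy as np, cv2
from workcell import bot, viewer
def onz(name,u,v,z,c=None):
    c=c or viewer.calibration(name)
    d=c["T"][:3,:3]@np.array([(u-c["cx"])/c["fx"],(v-c["cy"])/c["fy"],1]); p=c["T"][:3,3]
    return p+d*(z-p[2])/d[2]
def proj(name,P,c=None):
    c=c or viewer.calibration(name)
    q=np.linalg.inv(c["T"])@np.append(P,1)
    return np.array([c["fx"]*q[0]/q[2]+c["cx"],c["fy"]*q[1]/q[2]+c["cy"]])
E
python3 - <<'E'
from h import *
np.set_printoptions(precision=4,suppress=True)
def S(n,u,v,z): print("scene",n,onz("scene",150+u/4,205+v/4,z))
def S2(n,u,v,z): print("scene",n,onz("scene",355+u/6,155+v/6,z))
def D(n,u,v,z): print("side",n,onz("side",260+u/3.4,190+v/3.4,z))
S("noz",110,285,.020);D("noz",187,70,.02)
S("base",167,468,.0205);D("base",36,82,.0205)
S("charm",484,178,.015);D("charm",263,162,.015)
S("star",612,115,.015);D("star",330,205,.015)
for p in [(340,163),(450,290),(755,160),(632,50)]:S("mat",*p,.005)
for p in [(183,172),(290,264),(430,230),(322,142)]:D("mat",*p,.005)
S2("tipL",93,122,.019);D("tipL",670,322,.019)
S2("tipR",288,88,.019);D("tipR",725,393,.019)
S2("hinge",430,403,.019);D("hinge",332,384,.019)
E
```

```text
scene noz [0.5456 0.3595 0.02  ]
side noz [0.545  0.3577 0.02  ]
scene base [0.4397 0.3741 0.0205]
side base [0.4408 0.3769 0.0205]
scene charm [0.5364 0.2026 0.015 ]
side charm [0.5362 0.2022 0.015 ]
scene star [0.5471 0.1362 0.015 ]
side star [0.5481 0.1294 0.015 ]
scene mat [0.5891 0.2458 0.005 ]
scene mat [0.4908 0.2407 0.005 ]
scene mat [0.4996 0.0934 0.005 ]
scene mat [0.5975 0.0986 0.005 ]
side mat [0.4926 0.2285 0.005 ]
side mat [0.5035 0.087  0.005 ]
side mat [0.5965 0.0945 0.005 ]
side mat [0.593 0.237 0.005]
scene tipL [ 0.642 -0.068  0.019]
side tipL [ 0.6449 -0.0721  0.019 ]
scene tipR [ 0.6263 -0.1358  0.019 ]
side tipR [ 0.6286 -0.1399  0.019 ]
scene hinge [ 0.4603 -0.0622  0.019 ]
side hinge [ 0.4599 -0.0606  0.019 ]
```

arm_command([
  [1, [-0.5, 0, 0], [0, 0, -1]],
  [1, [-0.5, 0, 0], [0, 0, -1]],
])

```text
time: 0.4
ee_pos: [0.2615, 0.491, 0.2013]
tcp_rot: [-180.0, -0.0, 170.4]
wrist_force: [0.9, 0.0, -0.5]
opening: 0.086
```

```bash
python3 - <<'E'
from h import *
o=bot.get_obs()
for k in ("time","q","ee_pos","tcp_rot","opening"): print(k,o[k])
E
```

```text
time 0.4
q [ 6.19627542e+01  5.86948874e+00  1.10192877e+01  9.51680675e+01
 -8.92709801e-04  7.15306095e+01]
ee_pos [0.26148107 0.49099366 0.20131937]
tcp_rot [-1.79982390e+02 -4.94069514e-03  1.70432144e+02]
opening 0.08598752030231513
```

```bash
cat >> h.py <<'E'
from scipy.spatial.transform import Rotation as Ro
def rot(yaw,lean=0,axis='y'): return Ro.from_euler('z',yaw,degrees=True)*Ro.from_euler('x',180,degrees=True)*Ro.from_euler(axis,lean,degrees=True)
def cur():
    o=bot.get_obs(); return np.array(o["ee_pos"]),Ro.from_euler('xyz',o["tcp_rot"],degrees=True)
def plan(P,R,n,grip=1,rv=None,start=None,rvq=2):
    """print n rows going to P,R; rv = total tool rotvec (deg) if a long way round is wanted"""
    p,r=start or cur(); p0,r0=p,r
    tot=np.array(rv) if rv is not None else (r0.inv()*R).as_rotvec(degrees=True)
    rows=[]
    for i in range(1,n+1):
        tp=p0+(P-p0)*i/n
        s=np.round(r.inv().apply(tp-p)/.06,2)
        tr=r0*Ro.from_rotvec(tot*i/n,degrees=True)
        t=np.round((r.inv()*tr).as_rotvec(degrees=True)/6,rvq)
        p=p+r.apply(s*.06); r=r*Ro.from_rotvec(t*6,degrees=True)
        rows.append([grip,list(map(float,s)),list(map(float,t))])
        assert abs(s).max()<=1 and abs(t).max()<=1,(s,t)
    for k in range(0,n,12): print(str(rows[k:k+12]))
    print("end",p.round(4),r.as_euler('xyz',degrees=True).round(2)); return p,r
E
python3 - <<'E'
from h import *
P=np.array([.525,.362,.12])
p,r=cur(); tot=(-9.2+360)-170.43
n=31
e=plan(np.array([.49,.367,.2]),None,n,rv=[0,0,-tot])
print()
plan(P,rot(-9.2,-20),5,start=e)
E
```

```text
[[1, [-0.13, -0.05, 0.0], [0.0, 0.0, -0.97]], [1, [-0.13, -0.05, 0.0], [0.0, -0.0, -0.97]], [1, [-0.12, -0.08, 0.0], [-0.0, 0.0, -0.97]], [1, [-0.11, -0.08, 0.0], [-0.0, -0.0, -0.97]], [1, [-0.11, -0.09, 0.0], [-0.0, -0.0, -0.97]], [1, [-0.09, -0.11, 0.0], [0.0, -0.0, -0.97]], [1, [-0.08, -0.11, 0.0], [0.0, -0.0, -0.97]], [1, [-0.07, -0.12, 0.01], [0.0, -0.0, -0.97]], [1, [-0.06, -0.13, -0.0], [0.0, -0.0, -0.97]], [1, [-0.05, -0.13, -0.0], [0.0, 0.0, -0.97]], [1, [-0.03, -0.14, -0.0], [0.0, -0.0, -0.97]], [1, [-0.02, -0.13, -0.0], [0.0, 0.0, -0.97]]]
[[1, [0.0, -0.14, -0.0], [0.0, 0.0, -0.97]], [1, [0.01, -0.14, -0.0], [0.0, 0.0, -0.97]], [1, [0.03, -0.14, 0.0], [0.0, 0.0, -0.97]], [1, [0.04, -0.13, 0.0], [0.0, -0.0, -0.97]], [1, [0.05, -0.13, 0.0], [0.0, 0.0, -0.97]], [1, [0.07, -0.13, 0.0], [0.0, 0.0, -0.97]], [1, [0.07, -0.11, 0.0], [0.0, 0.0, -0.96]], [1, [0.09, -0.11, 0.0], [0.0, 0.0, -0.97]], [1, [0.1, -0.1, 0.0], [0.0, 0.0, -0.97]], [1, [0.11, -0.09, 0.01], [0.0, 0.0, -0.97]], [1, [0.12, -0.07, -0.0], [0.0, 0.0, -0.97]], [1, [0.12, -0.07, -0.0], [0.0, 0.0, -0.97]]]
[[1, [0.13, -0.05, -0.0], [0.0, 0.0, -0.97]], [1, [0.14, -0.04, -0.0], [0.0, 0.0, -0.97]], [1, [0.13, -0.02, -0.0], [0.0, 0.0, -0.97]], [1, [0.14, -0.01, -0.0], [-0.0, 0.0, -0.97]], [1, [0.14, 0.0, 0.0], [-0.0, 0.0, -0.97]], [1, [0.14, 0.02, 0.0], [-0.0, 0.0, -0.97]], [1, [0.14, 0.04, 0.0], [-0.0, 0.0, -0.97]]]
end [0.4901 0.3667 0.2001] [ 1.7998e+02  1.0000e-02 -9.2100e+00]

[[1, [0.12, -0.0, 0.27], [0.0, -0.67, -0.0]], [1, [0.13, -0.01, 0.26], [0.0, -0.66, -0.0]], [1, [0.16, 0.0, 0.24], [0.0, -0.67, -0.0]], [1, [0.17, -0.0, 0.24], [0.0, -0.67, -0.0]], [1, [0.18, -0.01, 0.23], [0.0, -0.66, -0.0]]]
end [0.5248 0.3623 0.1198] [179.98  19.99  -9.21]
```

arm_command([
  [1, [0, 0, 0], [0, 0, -1]],
  [1, [0, 0, 0], [0, 0, -1]],
  [1, [0, 0, 0], [0, 0, -1]],
  [1, [0, 0, 0], [0, 0, -1]],
  [1, [0, 0, 0], [0, 0, -1]],
  [1, [0, 0, 0], [0, 0, -1]],
  [1, [0, 0, 0], [0, 0, -1]],
  [1, [0, 0, 0], [0, 0, -1]],
  [1, [0, 0, 0], [0, 0, -1]],
  [1, [0, 0, 0], [0, 0, -1]],
  [1, [0, 0, 0], [0, 0, -1]],
  [1, [0, 0, 0], [0, 0, -1]],
], newtons=30)

```text
time: 1.9
ee_pos: [0.2611, 0.4912, 0.2012]
tcp_rot: [-180.0, -0.0, -117.6]
wrist_force: [0.3, -1.1, -0.8]
opening: 0.0851
```

arm_command([
  [1, [0, 0, 0], [0, 0, -1]],
  [1, [0, 0, 0], [0, 0, -1]],
  [1, [0, 0, 0], [0, 0, -1]],
  [1, [0, 0, 0], [0, 0, -1]],
  [1, [0, 0, 0], [0, 0, -1]],
  [1, [0, 0, 0], [0, 0, -1]],
  [1, [0, 0, 0], [0, 0, -1]],
  [1, [0, 0, 0], [0, 0, -1]],
  [1, [0, 0, 0], [0, 0, -1]],
  [1, [0, 0, 0], [0, 0, -1]],
  [1, [0, 0, 0], [0, 0, -1]],
  [1, [0, 0, 0], [0, 0, -1]],
])

```text
time: 3.4
ee_pos: [0.2611, 0.4912, 0.2012]
tcp_rot: [180.0, -0.0, -45.6]
wrist_force: [-0.9, 0.7, 0.3]
opening: 0.0854
```

arm_command([
  [1, [0, 0, 0], [0, 0, -1]],
  [1, [0, 0, 0], [0, 0, -1]],
  [1, [0, 0, 0], [0, 0, -1]],
  [1, [0, 0, 0], [0, 0, -1]],
  [1, [0, 0, 0], [0, 0, -1]],
  [1, [0, 0, 0], [0, 0, -1]],
  [1, [0.8, 0.28, 0], [0, 0, 0]],
  [1, [0.8, 0.28, 0], [0, 0, 0]],
  [1, [0.8, 0.28, 0], [0, 0, 0]],
  [1, [0.8, 0.28, 0], [0, 0, 0]],
  [1, [0.8, 0.28, 0], [0, 0, 0]],
])

```text
time: 4.78
ee_pos: [0.4846, 0.3666, 0.2012]
tcp_rot: [180.0, 0.0, -9.8]
wrist_force: [0.7, 1.7, -0.7]
opening: 0.0855
```

```bash
python3 - <<'E'
from h import *
print(bot.get_obs()["q"], bot.get_obs()["time"])
plan(np.array([.525,.362,.12]),rot(-9.2,-20),5)
E
```

```text
[ 3.71054583e+01  1.31745600e+01  1.93049444e+01  9.61479757e+01
  1.09823453e-03 -1.33079570e+02] 4.775
[[1, [0.14, -0.01, 0.27], [-0.0, -0.67, -0.02]], [1, [0.15, -0.01, 0.26], [-0.01, -0.66, -0.02]], [1, [0.17, -0.0, 0.25], [0.0, -0.67, -0.02]], [1, [0.19, -0.01, 0.24], [-0.0, -0.66, -0.02]], [1, [0.21, -0.01, 0.22], [-0.01, -0.67, -0.02]]]
end [0.5253 0.3621 0.12  ] [179.97  19.99  -9.21]
```

arm_command([
  [1, [0.14, -0.01, 0.27], [0, -0.67, -0.1]],
  [1, [0.15, -0.01, 0.26], [0, -0.66, 0]],
  [1, [0.17, 0, 0.25], [0, -0.67, 0]],
  [1, [0.19, -0.01, 0.24], [0, -0.66, 0]],
  [1, [0.21, -0.01, 0.22], [0, -0.67, 0]],
  [1, [0, 0, 0], [0, 0, 0]],
])

```text
time: 5.52
ee_pos: [0.5245, 0.3623, 0.1162]
tcp_rot: [179.8, 20.2, -9.4]
wrist_force: [-0.3, 1.0, 0.2]
opening: 0.0853
```

```bash
python3 - <<'E'
from h import *
for n in ["wrist","side"]:
    cv2.imwrite(f"pics/{n}1.png",viewer.camera(n))
plan(np.array([.4913,.3673,.003]),rot(-9.2,-20),5)
print([ (k,proj("wrist",np.array(p)).round()) for k,p in dict(base=(.44,.3755,.02),noz=(.5455,.3585,.02)).items()])
E
```

```text
[[1, [0.03, 0.0, 0.4], [0.0, -0.0, -0.0]], [1, [0.03, 0.01, 0.41], [0.0, -0.0, -0.0]], [1, [0.03, 0.0, 0.4], [0.0, -0.0, -0.0]], [1, [0.03, 0.01, 0.41], [0.0, -0.01, -0.0]], [1, [0.03, 0.0, 0.4], [0.0, 0.0, -0.01]]]
end [0.4913 0.3674 0.003 ] [-179.99   20.02   -9.17]
[('base', array([317., 281.])), ('noz', array([317., 150.]))]
```

View pics/wrist1.png

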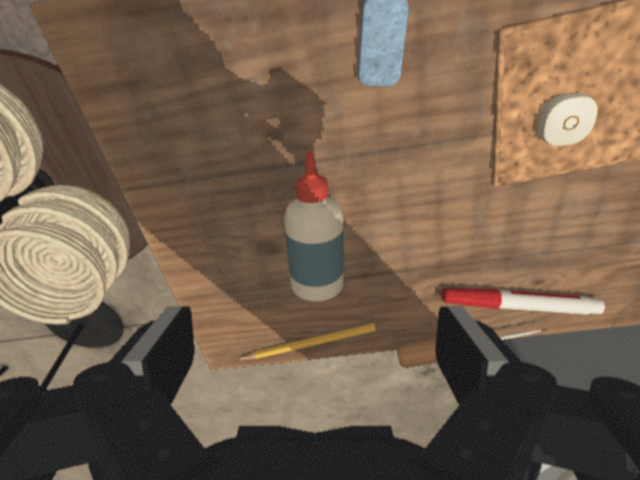

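View pics/side1.png

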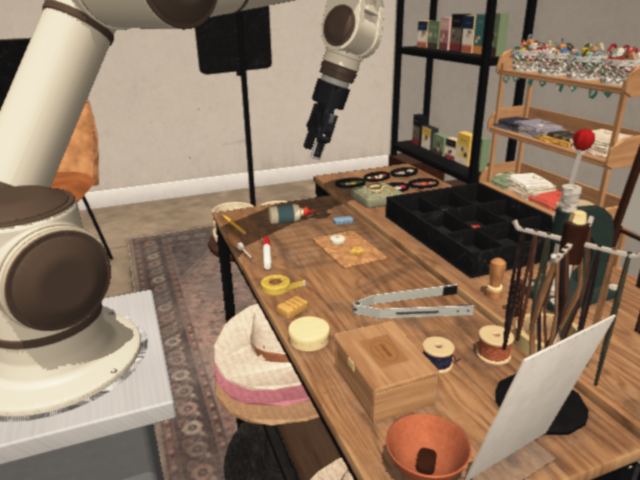

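The wrist view shows the nozzle at (310,155) and the base at about (317,290), while my projections were (317,150) and (317,281). So the true yaw is about 2° less negative than I had, and the bottle sits 1.5 mm further left. I'll adjust and descend.

```bash
python3 - <<'E'
from h import *
plan(np.array([.4913,.3685,.004]),rot(-7,-20),5)
E
```

```text
[[1, [0.03, 0.0, 0.4], [-0.03, -0.0, -0.07]], [1, [0.03, -0.0, 0.4], [-0.02, -0.0, -0.07]], [1, [0.02, -0.0, 0.4], [-0.03, -0.0, -0.07]], [1, [0.03, -0.0, 0.4], [-0.02, -0.01, -0.07]], [1, [0.03, -0.01, 0.41], [-0.03, 0.0, -0.07]]]
end [0.4912 0.3687 0.0038] [179.97  20.02  -7.  ]
```

arm_command([
  [1, [0.03, 0, 0.4], [-0.03, 0, -0.07]],
  [1, [0.03, 0, 0.4], [-0.02, 0, -0.07]],
  [1, [0.02, 0, 0.4], [-0.03, 0, -0.07]],
  [1, [0.03, 0, 0.4], [-0.02, 0, -0.07]],
  [1, [0.03, 0, 0.4], [-0.03, 0, -0.07]],
  [1, [0, 0, 0], [0, 0, 0]],
])

```text
time: 6.38
ee_pos: [0.49, 0.3684, 0.0051]
tcp_rot: [180.0, 20.0, -6.9]
wrist_force: [0.2, -0.3, 1.3]
opening: 0.0855
```

arm_command([
  [0.3, [0, 0, 0], [0, 0, 0]],
  [0.3, [0, 0, 0], [0, 0, 0]],
  [0.3, [0, 0, 0], [0, 0, 0]],
  [0.3, [0, 0, 0], [0, 0, 0]],
  [0.3, [0, 0, 0], [0, 0, 0]],
  [0.3, [0, 0, 0], [0, 0, 0]],
], newtons=30)

```text
time: 7.12
ee_pos: [0.4917, 0.3682, 0.005]
tcp_rot: [-180.0, 19.9, -7.0]
wrist_force: [2.0, 0.0, 4.0]
opening: 0.0254
```

```bash
python3 - <<'E'
from h import *
for n in ["wrist","side"]:
    cv2.imwrite(f"pics/{n}2.png",viewer.camera(n))
cv2.imwrite("pics/side2c.png",cv2.resize(cv2.imread("pics/side2.png")[120:260,200:400],None,fx=4,fy=4))
E
```

```text
(no output)
```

View pics/wrist2.png

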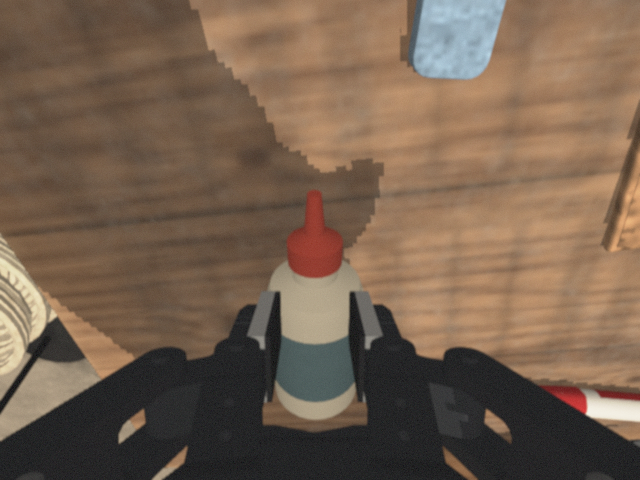

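View pics/side2c.png

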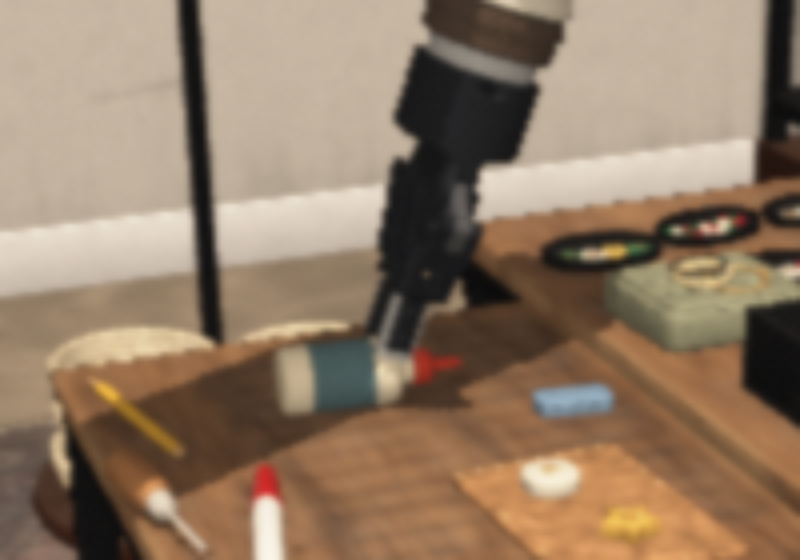

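The fingers closed to the commanded 25 mm, not the bottle's 41 mm, so something is off. I'll check by projecting the fingertip point into the image.

```bash
python3 - <<'E'
from h import *
p,r=cur()
z=r.apply([0,0,1]);y=r.apply([0,1,0]);x=r.apply([1,0,0])
o=bot.get_obs();print(p,o["opening"],o["wrist_force"],z,y)
im=viewer.camera("side").copy(); im2=viewer.camera("scene").copy();w=viewer.camera("wrist").copy()
for n,I in (("side",im),("scene",im2),("wrist",w)):
  for q,c in ((p,(0,0,255)),(p-.0187*z,(0,255,0)),(p-.0187*z+.0127*y,(255,0,0)),(p-.0187*z-.0127*y,(255,0,255))):
    a=proj(n,q); print(n,a); cv2.circle(I,(int(round(a[0])),int(round(a[1]))),1,c,-1)
cv2.imwrite("pics/s3.png",cv2.resize(im[150:250,220:360],None,fx=5.7,fy=5.7,interpolation=cv2.INTER_NEAREST))
cv2.imwrite("pics/s4.png",cv2.resize(im2[220:350,80:260],None,fx=4.4,fy=4.4,interpolation=cv2.INTER_NEAREST))
E
```

```text
[0.49170785 0.36823314 0.0049945 ] 0.025869843360050875 [ 1.44070218 -0.16253919  5.24901515] [-0.33834071  0.04205813 -0.94008334] [-1.21633719e-01 -9.92574854e-01 -6.29946378e-04]
side [292.56594594 218.27506014]
side [294.94253055 211.08717252]
side [296.06704349 212.97327893]
side [293.83831946 209.23511771]
scene [185.20647873 306.15613145]
scene [182.39240905 294.87696804]
scene [190.83854506 292.51365641]
scene [173.86819048 297.26212794]
wrist [315.32886785 284.06581749]
wrist [315.39481737 300.90626895]
wrist [346.46218028 300.93627502]
wrist [284.3287887  300.87626416]
```

View pics/s3.png

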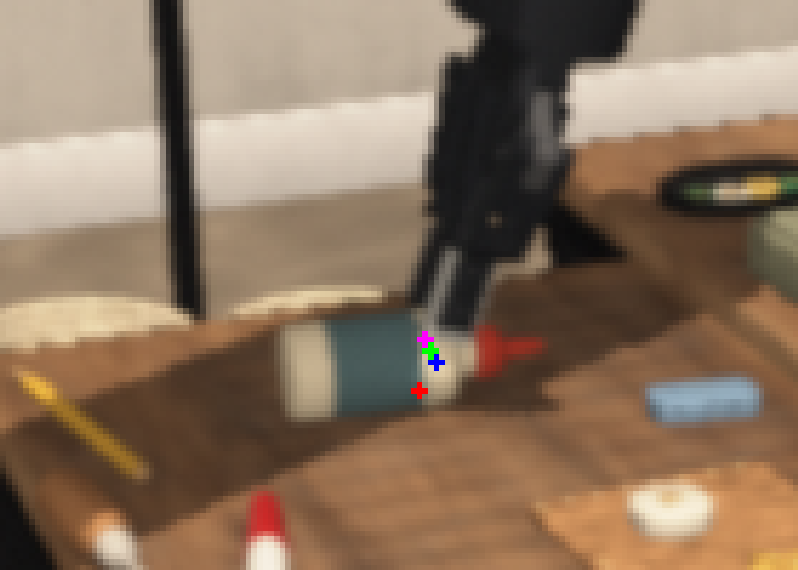

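View pics/s4.png

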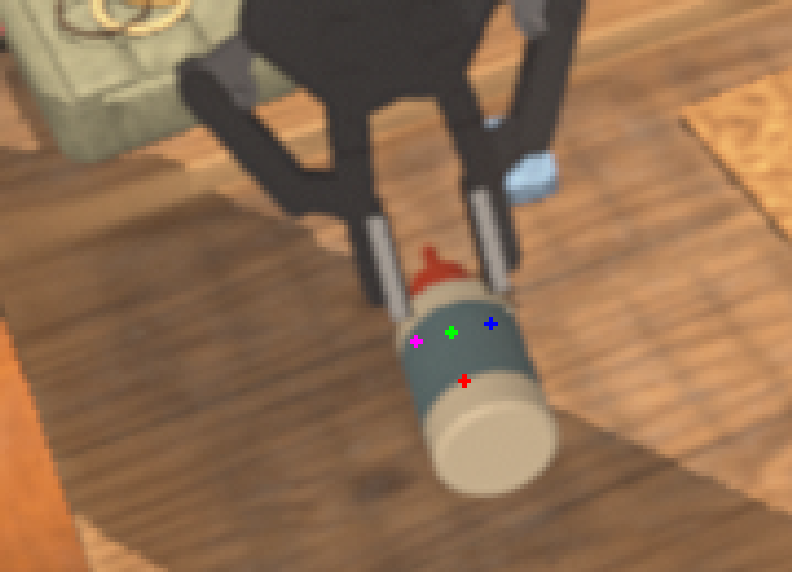

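```bash
python3 - <<'E'
from h import *
im=viewer.camera("side"); im2=viewer.camera("scene");w=viewer.camera("wrist")
o=bot.get_obs(); print(o["opening"],o["time"],o["wrist_force"])
k=cv2.INTER_CUBIC
cv2.imwrite("pics/s5.png",cv2.resize(im[180:230,260:330],None,fx=11,fy=11,interpolation=k))
cv2.imwrite("pics/s6.png",cv2.resize(im2[250:330,150:220],None,fx=7.4,fy=7.4,interpolation=k))
cv2.imwrite("pics/s7.png",cv2.resize(w[240:440,220:420],None,fx=3,fy=3,interpolation=k))
E
```

```text
0.026043389540463032 7.525 [ 1.50073086 -0.22666304  6.06292437]
```

View pics/s5.png

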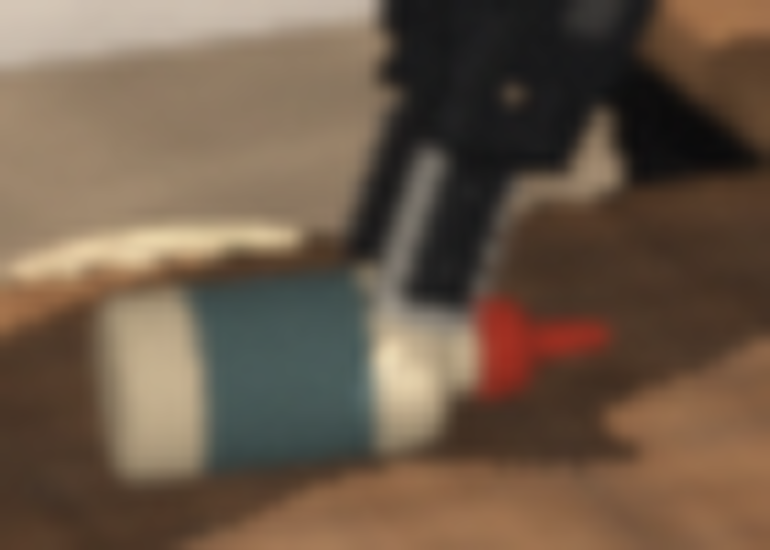

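View pics/s6.png

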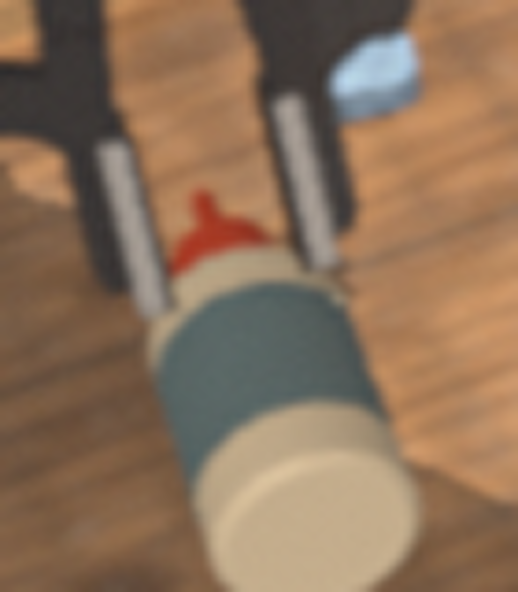

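View pics/s7.png

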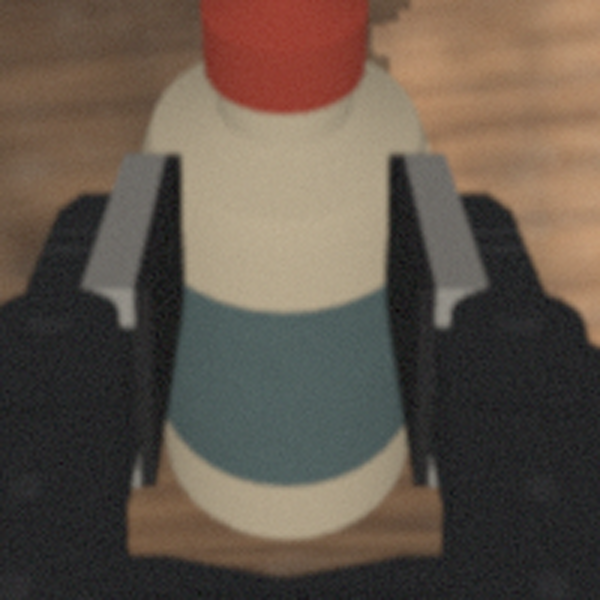

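```bash
cat >> h.py <<'E'
def tri(obs):
    A=np.zeros((3,3));b=np.zeros(3)
    for n,u,v in obs:
        c=viewer.calibration(n); d=c["T"][:3,:3]@np.array([(u-c["cx"])/c["fx"],(v-c["cy"])/c["fy"],1]); d/=np.linalg.norm(d)
        M=np.eye(3)-np.outer(d,d); A+=M; b+=M@c["T"][:3,3]
    return np.linalg.solve(A,b)
E
python3 - <<'E'
from h import *
# -y finger tip, near(-x) corner of pad
P=tri([("side",260+388/11,180+302/11),("scene",150+322/7.4,250+265/7.4)])
p,r=cur(); print(P, r.inv().apply(P-p)*1000, proj("side",P), proj("scene",P))
E
```

```text
[0.49279959 0.34995688 0.03780634] [ -8.09176279  17.98751854 -31.9570848 ] [295.03434653 207.78660301] [193.24842408 285.22581219]
```

```bash
python3 - <<'E'
from h import *
print(proj("side",np.array([.5245,.3623,.1162])), proj("side",np.array([.2043,.5104,.2008])), proj("scene",np.array([.5245,.3623,.1162])), proj("scene",np.array([.2043,.5104,.2008])))
z=np.array([-.34,.04,-.94])
print(proj("side",np.array([.5245,.3623,.1162])-.032*z))
a=cv2.imread("pics/side1.png"); cv2.imwrite("pics/s8.png",cv2.resize(a[110:190,280:360],None,fx=7,fy=7,interpolation=2))
a=cv2.imread("pics/side0.png"); cv2.imwrite("pics/s9.png",cv2.resize(a[70:140,100:180],None,fx=7,fy=7,interpolation=2))
E
```

```text
[305.18803667 172.09808388] [149.75038666 135.79228017] [168.91875123 234.32276207] [ 97.6779519  408.02643802]
[309.5289412  158.92762625]
```

View pics/s8.png

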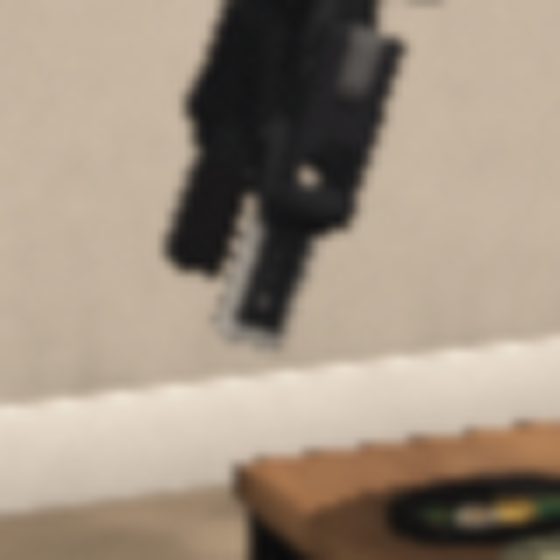

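View pics/s9.png

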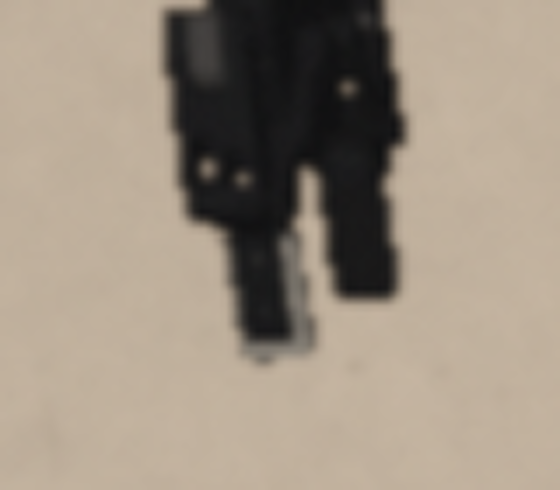

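The tips actually sit about 31–32 mm behind the reported TCP. The triangulation, the wrist-view gap and the chord of the bottle all agree on this. So the fingers closed on top of the bottle's crown. I'll open and go about 33 mm deeper along the tool axis.

arm_command([
  [1, [0, 0, -0.2], [0, 0, 0]],
  [1, [0, 0, 0], [0, 0, 0]],
  [1, [0, 0, 0], [0, 0, 0]],
  [1, [0, 0, 0], [0, 0, 0]],
  [1, [0, 0, 0], [0, 0, 0]],
])

```text
time: 8.15
ee_pos: [0.4952, 0.3676, 0.0156]
tcp_rot: [180.0, 20.0, -7.0]
wrist_force: [0.7, 0.2, -1.0]
opening: 0.0851
```

```bash
python3 - <<'E'
from h import *
cv2.imwrite("pics/w4.png",viewer.camera("wrist"))
E
```

```text
(no output)
```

View pics/w4.png

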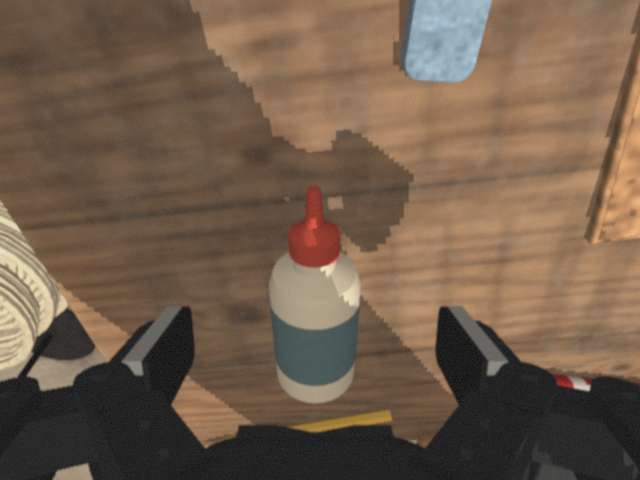

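arm_command([
  [1, [0, 0, 0.25], [0, 0, 0]],
  [1, [0, 0, 0.25], [0, 0, 0]],
  [1, [0, 0, 0.22], [0, 0, 0]],
  [1, [0, 0, 0], [0, 0, 0]],
])

```text
time: 8.7
ee_pos: [0.4795, 0.369, -0.0262]
tcp_rot: [179.9, 20.1, -7.0]
wrist_force: [0.1, -0.3, -1.0]
opening: 0.0855
```

arm_command([
  [0.3, [0, 0, 0], [0, 0, 0]],
  [0.3, [0, 0, 0], [0, 0, 0]],
  [0.3, [0, 0, 0], [0, 0, 0]],
  [0.3, [0, 0, 0], [0, 0, 0]],
  [0.3, [0, 0, 0], [0, 0, 0]],
], newtons=30)

```text
time: 9.32
ee_pos: [0.4812, 0.3696, -0.0241]
tcp_rot: [-179.9, 19.9, -7.0]
wrist_force: [1.3, 0.3, 5.9]
opening: 0.0382
```

```bash
python3 - <<'E'
from h import *
cv2.imwrite("pics/w5.png",viewer.camera("wrist"))
im=viewer.camera("side"); cv2.imwrite("pics/s10.png",cv2.resize(im[170:240,250:340],None,fx=8,fy=8,interpolation=2))
E
```

```text
(no output)
```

View pics/w5.png

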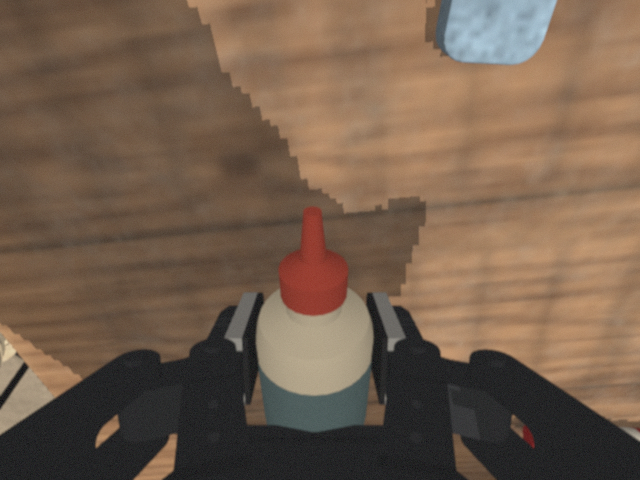

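View pics/s10.png

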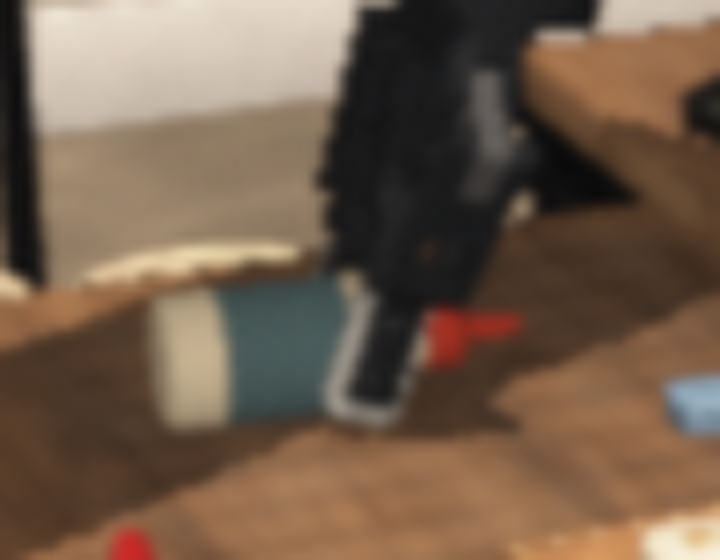

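arm_command([
  [0.3, [-0.08, 0, -0.23], [0, 0, 0]],
  [0.3, [-0.17, 0, -0.47], [0, 0, 0]],
  [0.3, [-0.17, 0, -0.47], [0, 0, 0]],
  [0.3, [-0.17, 0, -0.47], [0, 0, 0]],
  [0.3, [-0.08, 0, -0.23], [0, 0, 0]],
])

```text
time: 10.05
ee_pos: [0.4817, 0.3696, 0.0965]
tcp_rot: [-179.9, 19.9, -6.9]
wrist_force: [0.4, 0.0, -1.6]
opening: 0.0384
```

arm_command([
  [0.3, [0, 0, 0], [0, 1, 0]],
  [0.3, [0, 0, 0], [0, 1, 0]],
  [0.3, [0, 0, 0], [0, 1, 0]],
  [0.3, [0, 0, 0], [0, 1, 0]],
  [0.3, [0, 0, 0], [0, 1, 0]],
  [0.3, [0, 0, 0], [0, 1, 0]],
  [0.3, [0, 0, 0], [0, 1, 0]],
])

```text
time: 10.92
ee_pos: [0.4809, 0.3692, 0.0943]
tcp_rot: [-180.0, -22.2, -7.0]
wrist_force: [-0.8, 0.1, -1.0]
opening: 0.0382
```

arm_command([
  [0.3, [0, 0, 0], [0, 1, 0]],
  [0.3, [0, 0, 0], [0, 1, 0]],
  [0.3, [0, 0, 0], [0, 1, 0]],
  [0.3, [0, 0, 0], [0, 1, 0]],
  [0.3, [0, 0, 0], [0, 1, 0]],
  [0.3, [0, 0, 0], [0, 1, 0]],
  [0.3, [0, 0, 0], [0, 1, 0]],
  [0.3, [0, 0, 0], [0, 1, 0]],
  [0.3, [0, 0, 0], [0, 0, 0]],
])

```text
time: 12.05
ee_pos: [0.48, 0.3682, 0.0911]
tcp_rot: [179.2, -69.9, -6.2]
wrist_force: [-1.0, -0.8, -1.7]
opening: 0.0384
```

```bash
python3 - <<'E'
from h import *
print(bot.get_obs()["q"])
cv2.imwrite("pics/sc6.png",viewer.camera("scene"));cv2.imwrite("pics/si6.png",viewer.camera("side"))
s=cv2.imread("pics/sc6.png");d=cv2.imread("pics/si6.png")
cv2.imwrite("pics/b6.png",np.hstack([cv2.resize(s[150:350,80:280],(400,400),interpolation=2),cv2.resize(d[100:250,225:375],(400,400),interpolation=2)]))
E
```

```text
[  65.21201826  -13.58689912  -47.32755726   16.43123254  -63.38972837
 -133.29753633]
```

View pics/b6.png

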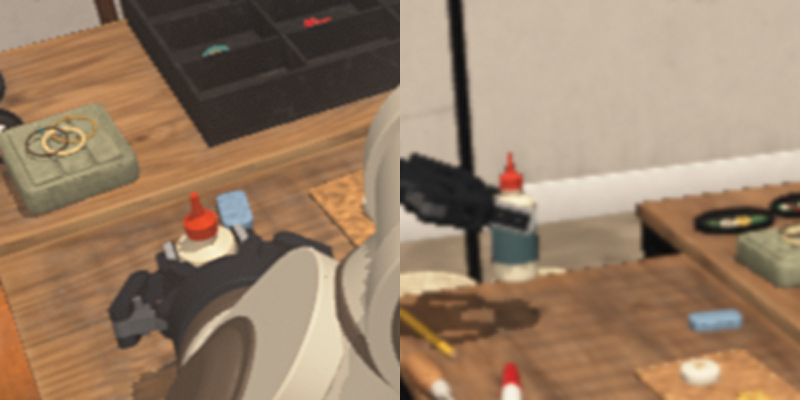

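```bash
python3 - <<'E'
from h import *
d=cv2.imread("pics/si6.png"); cv2.imwrite("pics/b7.png",cv2.resize(d[150:220,240:310],None,fx=8,fy=8,interpolation=2))
for z in (.04,.05,.06,.15): print(z,proj("side",np.array([.436,.374,z])))
E
```

```text
0.04 [268.50552587 207.01712612]
0.05 [268.26814908 202.96860367]
0.06 [268.02913283 198.89211996]
0.15 [265.80131907 160.89618105]
```

View pics/b7.png

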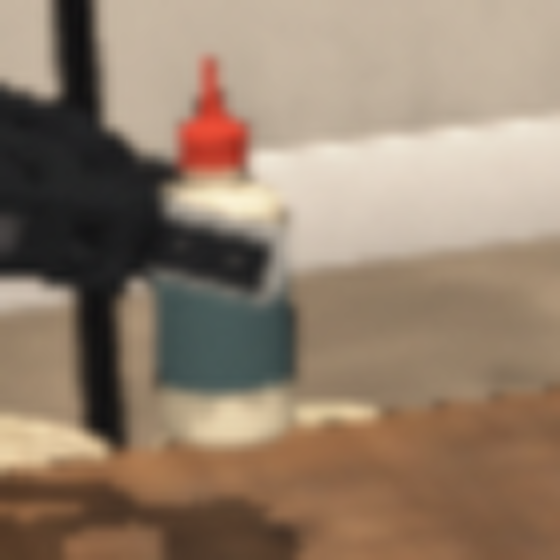

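arm_command([
  [0.3, [-0.17, 0, 0.06], [0, 0, 0]],
  [0.3, [-0.17, 0, 0.06], [0, 0, 0]],
  [0.3, [-0.17, 0, 0.06], [0, 0, 0]],
  [0.3, [-0.15, 0, 0.06], [0, 0, 0]],
  [0.3, [0, 0, 0], [0, 0, 0]],
])

```text
time: 12.78
ee_pos: [0.4811, 0.3688, 0.0508]
tcp_rot: [179.7, -70.0, -6.7]
wrist_force: [-0.1, 0.6, -1.4]
opening: 0.0383
```

```bash
python3 - <<'E'
from h import *
o=bot.get_obs();print(o["q"],o["tcp_rot"],o["wrist_force"])
d=viewer.camera("side");s=viewer.camera("scene"); cv2.imwrite("pics/b8.png",np.hstack([cv2.resize(d[160:230,240:310],(400,400),interpolation=2),cv2.resize(s[220:340,120:240],(400,400),interpolation=2)]))
E
```

```text
[  65.1518708    -9.22534522  -49.18742325   10.01115231  -63.43703057
 -133.32250091] [179.65994898 -69.97486822  -6.66133937] [-0.09398153  0.60630397 -1.40488107]
```

View pics/b8.png

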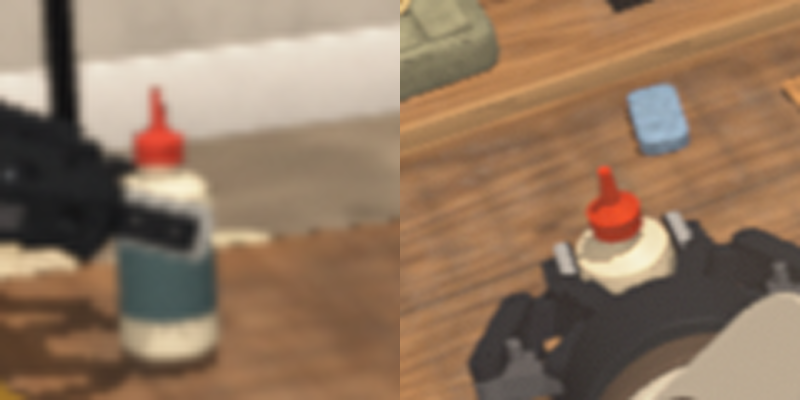

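arm_command([
  [0.3, [-0.06, 0, 0.02], [0, 0, 0]],
  [0.3, [-0.05, 0, 0.02], [0, 0, 0]],
  [0.3, [0, 0, 0], [0, 0, 0]],
])

```text
time: 13.25
ee_pos: [0.4812, 0.3692, 0.045]
tcp_rot: [179.9, -70.0, -6.9]
wrist_force: [-0.0, 0.2, -1.6]
opening: 0.0383
```

arm_command([
  [0.3, [-0.04, 0, 0.01], [0, 0, 0]],
  [0.3, [0, 0, 0], [0, 0, 0]],
])

```text
time: 13.5
ee_pos: [0.4811, 0.3694, 0.0428]
tcp_rot: [-180.0, -70.0, -7.0]
wrist_force: [0.6, -0.2, -1.4]
opening: 0.0382
```

arm_command([
  [0.3, [-0.04, 0, 0.01], [0, 0, 0]],
  [0.3, [0, 0, 0], [0, 0, 0]],
])

```text
time: 13.75
ee_pos: [0.4815, 0.3694, 0.0428]
tcp_rot: [-179.6, -70.2, -7.5]
wrist_force: [-2.2, -4.9, 10.7]
opening: 0.0386
```

arm_command([
  [0.3, [-0.03, 0, 0.01], [0, 0, 0]],
  [0.3, [0, 0, 0], [0, 0, 0]],
])

```text
time: 14.0
ee_pos: [0.482, 0.3694, 0.0429]
tcp_rot: [-179.4, -70.4, -7.8]
wrist_force: [-5.2, -8.4, 19.8]
opening: 0.0385
```

Contact came at TCP z of about 0.0428. I'll take the preload off, then release.

arm_command([
  [0.3, [0.05, 0, -0.02], [0, 0, 0]],
  [0.3, [0, 0, 0], [0, 0, 0]],
])

```text
time: 14.25
ee_pos: [0.4809, 0.3697, 0.0427]
tcp_rot: [-179.7, -70.1, -7.3]
wrist_force: [-0.4, -0.9, 5.2]
opening: 0.0385
```

arm_command([
  [0.7, [0, 0, 0], [0, 0, 0]],
  [0.9, [0, 0, 0], [0, 0, 0]],
  [1, [0, 0, 0], [0, 0, 0]],
  [1, [0, 0, 0], [0, 0, 0]],
  [1, [0, 0, 0], [0, 0, 0]],
])

```text
time: 14.88
ee_pos: [0.4806, 0.3694, 0.0416]
tcp_rot: [180.0, -70.0, -7.0]
wrist_force: [-0.2, 0.4, 0.2]
opening: 0.0851
```

```bash
python3 - <<'E'
from h import *
d=viewer.camera("side");s=viewer.camera("scene"); cv2.imwrite("pics/b9.png",np.hstack([cv2.resize(d[160:230,240:310],(400,400),interpolation=2),cv2.resize(s[220:340,120:240],(400,400),interpolation=2)]))
E
```

```text
(no output)
```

View pics/b9.png

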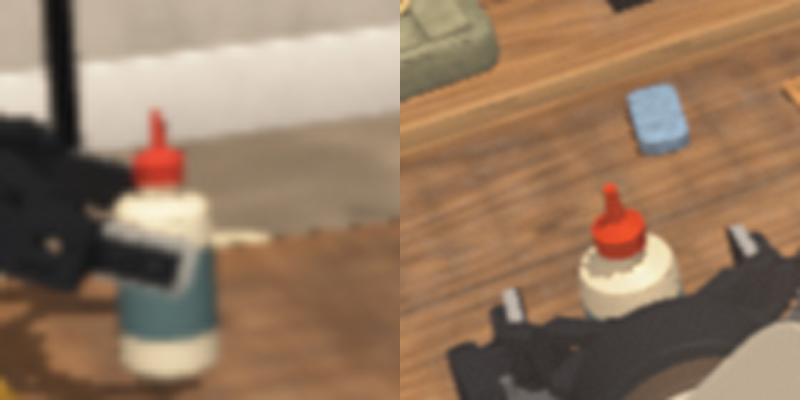

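The bottle stands free between the open fingers. Next I'll retreat.

arm_command([
  [1, [0, 0, -0.3], [0, 0, 0]],
  [1, [0, 0, -0.4], [0, 0, 0]],
  [1, [0, 0, -0.4], [0, 0, 0]],
  [1, [0, 0, -0.4], [0, 0, 0]],
  [1, [0, 0, 0], [0, 0, 0]],
])

```text
time: 15.6
ee_pos: [0.3961, 0.381, 0.0732]
tcp_rot: [-179.9, -70.0, -7.0]
wrist_force: [-1.4, 0.5, -0.4]
opening: 0.0852
```

```bash
python3 - <<'E'
from h import *
print(bot.get_obs()["q"])
d=viewer.camera("side");s=viewer.camera("scene"); cv2.imwrite("pics/b10.png",np.hstack([cv2.resize(d[130:250,200:320],(400,400),interpolation=2),cv2.resize(s[200:360,100:260],(400,400),interpolation=2)]))
E
```

```text
[  76.19048318   -9.47560682  -43.04407888   37.99201162  -68.89402938
 -109.61901112]
```

View pics/b10.png

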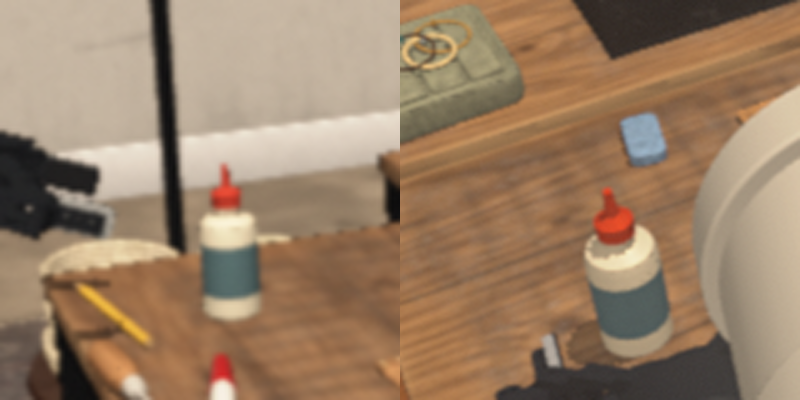

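arm_command([
  [1, [0.78, 0, -0.28], [0, 0, 0]],
  [1, [0.78, 0, -0.28], [0, 0, 0]],
  [1, [0.78, 0, -0.28], [0, 0, 0]],
])

```text
time: 16.08
ee_pos: [0.3979, 0.3789, 0.2225]
tcp_rot: [179.9, -70.0, -7.0]
wrist_force: [0.1, 0.9, -0.2]
opening: 0.0854
```

```bash
python3 - <<'E'
from h import *
e=plan(np.array([.46,.1,.22]),rot(-13.6),12)
plan(np.array([.535,-.082,.16]),rot(-13.6),4,start=e)
E
```

```text
[[1, [0.04, 0.37, 0.13], [-0.06, -0.97, 0.08]], [1, [0.06, 0.38, 0.12], [-0.05, -0.97, 0.08]], [1, [0.07, 0.37, 0.12], [-0.06, -0.97, 0.08]], [1, [0.09, 0.37, 0.11], [-0.05, -0.98, 0.08]], [1, [0.1, 0.37, 0.11], [-0.06, -0.97, 0.08]], [1, [0.12, 0.36, 0.09], [-0.05, -0.97, 0.08]], [1, [0.13, 0.37, 0.09], [-0.06, -0.97, 0.08]], [1, [0.14, 0.36, 0.07], [-0.05, -0.97, 0.08]], [1, [0.15, 0.37, 0.06], [-0.06, -0.97, 0.08]], [1, [0.15, 0.36, 0.05], [-0.06, -0.97, 0.08]], [1, [0.17, 0.36, 0.04], [-0.05, -0.97, 0.08]], [1, [0.17, 0.35, 0.02], [-0.06, -0.98, 0.08]]]
end [0.4601 0.1002 0.2197] [ 1.7999e+02  3.0000e-02 -1.3620e+01]
[[1, [0.48, 0.66, 0.25], [0.0, 0.0, -0.0]], [1, [0.48, 0.67, 0.25], [0.0, 0.0, -0.0]], [1, [0.49, 0.66, 0.25], [0.0, 0.0, -0.0]], [1, [0.48, 0.67, 0.24], [0.0, 0.0, -0.0]]]
end [ 0.535  -0.0822  0.1603] [ 1.7999e+02  3.0000e-02 -1.3620e+01]
```

arm_command([
  [1, [0.04, 0.37, 0.13], [-0.06, -0.97, 0.08]],
  [1, [0.06, 0.38, 0.12], [-0.05, -0.97, 0.08]],
  [1, [0.07, 0.37, 0.12], [-0.06, -0.97, 0.08]],
  [1, [0.09, 0.37, 0.11], [-0.05, -0.98, 0.08]],
  [1, [0.1, 0.37, 0.11], [-0.06, -0.97, 0.08]],
  [1, [0.12, 0.36, 0.09], [-0.05, -0.97, 0.08]],
  [1, [0.13, 0.37, 0.09], [-0.06, -0.97, 0.08]],
  [1, [0.14, 0.36, 0.07], [-0.05, -0.97, 0.08]],
  [1, [0.15, 0.37, 0.06], [-0.06, -0.97, 0.08]],
  [1, [0.15, 0.36, 0.05], [-0.06, -0.97, 0.08]],
  [1, [0.17, 0.36, 0.04], [-0.05, -0.97, 0.08]],
  [1, [0.17, 0.35, 0.02], [-0.06, -0.98, 0.08]],
])

```text
time: 17.58
ee_pos: [0.461, 0.0996, 0.2185]
tcp_rot: [-179.9, 0.1, -13.6]
wrist_force: [0.1, 0.3, -0.3]
opening: 0.0855
```

arm_command([
  [1, [0.48, 0.66, 0.25], [0, 0, 0]],
  [1, [0.48, 0.67, 0.25], [0, 0, 0]],
  [1, [0.48, 0.66, 0.25], [0, 0, 0]],
  [1, [0.48, 0.67, 0.25], [0, 0, 0]],
  [1, [0, 0, 0], [0, 0, 0]],
])

```text
time: 18.2
ee_pos: [0.5347, -0.0847, 0.1559]
tcp_rot: [180.0, 0.1, -13.8]
wrist_force: [-0.9, 0.5, -0.7]
opening: 0.0855
```

```bash
python3 - <<'E'
from h import *
p,r=cur();print(p,r.as_euler('xyz',degrees=True),bot.get_obs()["q"])
c=viewer.calibration("wrist")
import pickle; pickle.dump(c,open("c7.pkl","wb"))
cv2.imwrite("pics/w7.png",viewer.camera("wrist"))
E
```

```text
[ 0.53467983 -0.08471158  0.15586605] [ 1.79995939e+02  1.06917859e-01 -1.37628449e+01] [-9.00558472e+00  3.18829989e+00  3.12375127e+00  9.00423377e+01
  4.82028266e-03 -1.75242748e+02]
```

View pics/w7.png

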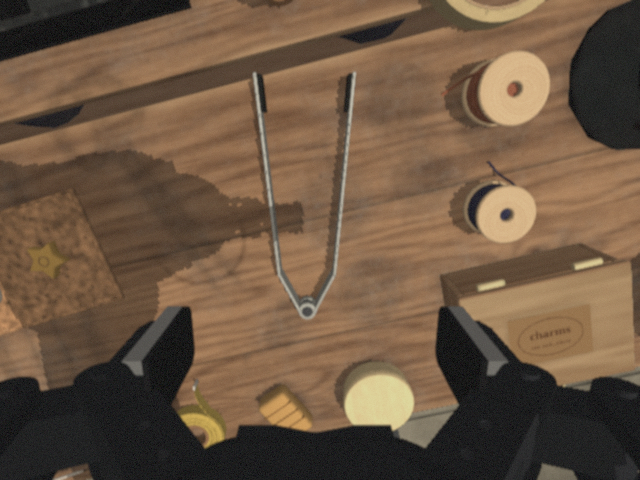

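The tongs are seen from above, with the hinge centre at (307,309), the left tip end at (255,74) and the right at (352,74). I'll measure from these.

```bash
python3 - <<'E'
from h import *
import pickle; c=pickle.load(open("c7.pkl","rb"))
h=onz("wrist",307,309,.019,c);L=onz("wrist",254.5,74,.019,c);R=onz("wrist",353,74,.019,c)
t=(L+R)/2; d=(t-h)[:2]; print(h,L,R,np.linalg.norm(L-R),np.linalg.norm(d),np.degrees(np.arctan2(d[1],d[0])))
u=d/np.linalg.norm(d); print(h[:2]+.09*u,t[:2]-.095*u)
print("star",onz("wrist",44,261,.015,c), "tip open px check")
E
```

```text
[ 0.46229417 -0.06009384  0.019     ] [ 0.64664968 -0.06785038  0.019     ] [ 0.63011636 -0.13549577  0.019     ] 0.06963654577977338 0.180931246511799 -13.285697726534892
[ 0.54988543 -0.08077646] [ 0.54592557 -0.07984143]
star [0.552066   0.13714006 0.015     ] tip open px check
```

```bash
python3 - <<'E'
from h import *
plan(np.array([.547,-.0808,.0]),rot(-13.3),4,grip=.8)
E
```

```text
[[0.8, [0.05, -0.02, 0.65], [-0.0, 0.0, -0.02]], [0.8, [0.05, -0.02, 0.66], [-0.0, 0.01, -0.01]], [0.8, [0.05, -0.03, 0.65], [-0.0, -0.0, -0.02]], [0.8, [0.05, -0.02, 0.66], [-0.0, 0.0, -0.02]]]
end [ 5.472e-01 -8.070e-02 -3.000e-04] [-1.7998e+02  2.0000e-02 -1.3290e+01]
```

arm_command([
  [0.8, [0.05, -0.02, 0.65], [0, 0, -0.02]],
  [0.8, [0.05, -0.02, 0.65], [0, 0, -0.02]],
  [0.8, [0.05, -0.03, 0.65], [0, 0, -0.02]],
  [0.8, [0.05, -0.02, 0.65], [0, 0, -0.02]],
  [0.8, [0, 0, 0], [0, 0, 0]],
], newtons=20)

```text
time: 18.88
ee_pos: [0.5452, -0.0778, 0.0002]
tcp_rot: [-180.0, 0.3, -13.0]
wrist_force: [0.0, 0.5, 0.5]
opening: 0.0678
```

```bash
python3 - <<'E'
from h import *
cv2.imwrite("pics/w8.png",viewer.camera("wrist"))
s=viewer.camera("side"); cv2.imwrite("pics/si8.png",cv2.resize(s[200:350,330:490],None,fx=4,fy=4,interpolation=2))
p,r=cur(); z=r.apply([0,0,1])
for D in (.03,.035,.04): print(D,[proj("side",p-D*z+s*.034*r.apply([0,1,0])+.011*k*r.apply([1,0,0])).round(1) for s in(1,-1) for k in (-1,1)])
E
```

```text
0.03 [array([410.1, 300.7]), array([423.5, 299.5]), array([398.1, 280.4]), array([410.6, 279.4])]
0.035 [array([410.3, 298. ]), array([423.7, 296.8]), array([398.3, 277.9]), array([410.7, 276.8])]
0.04 [array([410.5, 295.3]), array([423.9, 294.1]), array([398.4, 275.3]), array([410.9, 274.2])]
```

View pics/w8.png

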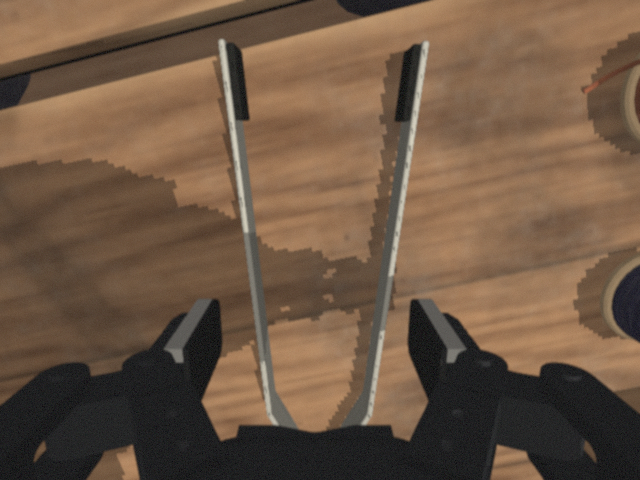

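View pics/si8.png

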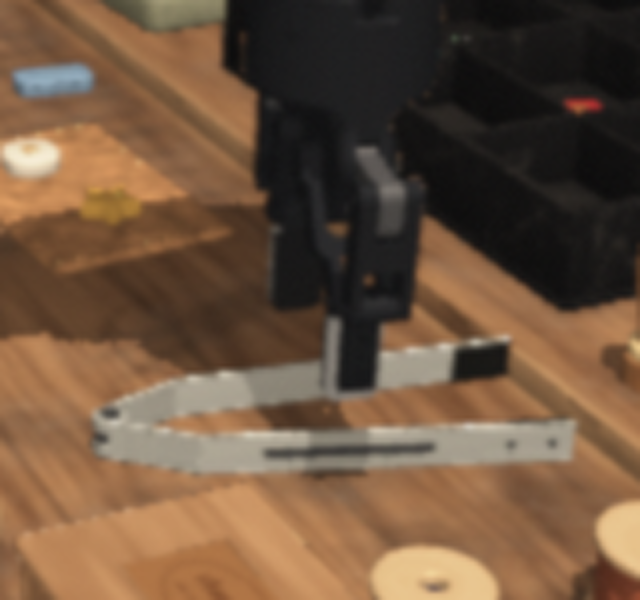

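```bash
python3 - <<'E'
from h import *
plan(np.array([.547,-.081,-.028]),rot(-13.4),3,grip=.8)
E
```

```text
[[0.8, [0.0, 0.02, 0.18], [-0.0, -0.0, 0.02]], [0.8, [0.0, 0.01, 0.18], [-0.0, -0.01, 0.02]], [0.8, [0.0, 0.02, 0.17], [-0.0, 0.0, 0.02]]]
end [ 0.5469 -0.0812 -0.0278] [-179.97    0.    -13.4 ]
```

arm_command([
  [0.8, [0, 0.02, 0.18], [0, 0, 0.02]],
  [0.8, [0, 0.01, 0.18], [0, 0, 0.02]],
  [0.8, [0, 0.02, 0.1], [0, 0, 0.02]],
  [0.8, [0, 0, 0], [0, 0, 0]],
])

```text
time: 19.48
ee_pos: [0.546, -0.0816, -0.0255]
tcp_rot: [-180.0, 0.1, -13.5]
wrist_force: [-0.2, -0.2, 0.4]
opening: 0.0683
```

```bash
python3 - <<'E'
from h import *
p,r=cur();print(p,r.as_euler('xyz',degrees=True))
cv2.imwrite("pics/w9.png",viewer.camera("wrist"))
s=viewer.camera("side"); cv2.imwrite("pics/si9.png",cv2.resize(s[230:350,330:490],None,fx=4,fy=4,interpolation=2))
E
```

```text
[ 0.54599241 -0.08155861 -0.02551615] [-1.79990244e+02  7.67453832e-02 -1.34566634e+01]
```

View pics/w9.png

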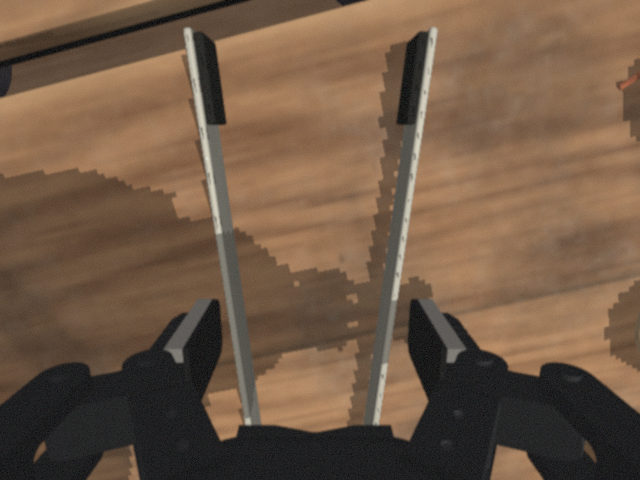

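View pics/si9.png

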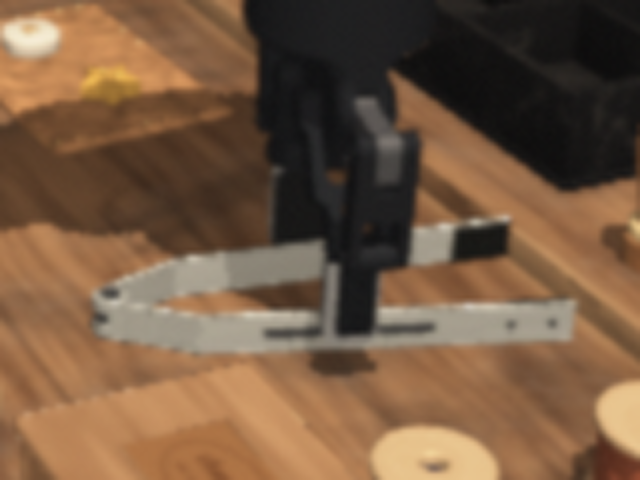

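arm_command([
  [0.8, [0, -0.03, 0.05], [0, 0, 0]],
  [0.8, [0, 0, 0], [0, 0, 0]],
  [0.7, [0, 0, 0], [0, 0, 0]],
  [0.6, [0, 0, 0], [0, 0, 0]],
  [0.6, [0, 0, 0], [0, 0, 0]],
  [0.6, [0, 0, 0], [0, 0, 0]],
  [0.6, [0, 0, 0], [0, 0, 0]],
], newtons=20)

```text
time: 20.45
ee_pos: [0.5472, -0.0798, -0.0276]
tcp_rot: [-180.0, -0.0, -13.4]
wrist_force: [1.3, -0.9, 4.1]
opening: 0.0514
```

```bash
python3 - <<'E'
from h import *
p,r=cur();print(p,r.as_euler('xyz',degrees=True))
cv2.imwrite("pics/w10.png",viewer.camera("wrist"))
s=viewer.camera("side"); cv2.imwrite("pics/si10.png",cv2.resize(s[230:350,330:490],None,fx=4,fy=4,interpolation=2))
E
```

```text
[ 0.54718223 -0.07980709 -0.02762878] [-1.79980285e+02 -2.23542907e-02 -1.34476506e+01]
```

View pics/w10.png

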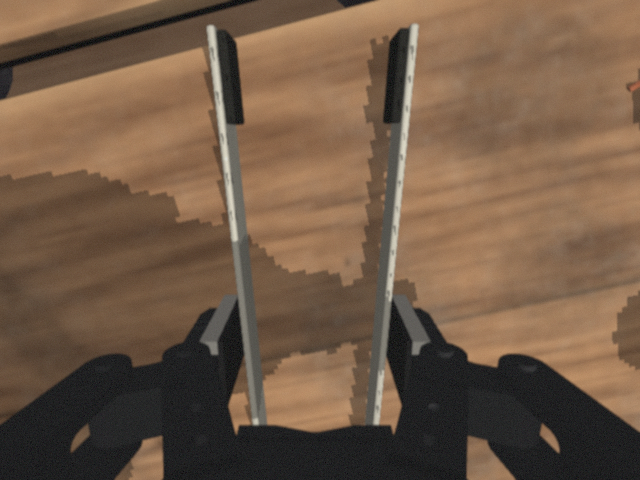

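View pics/si10.png

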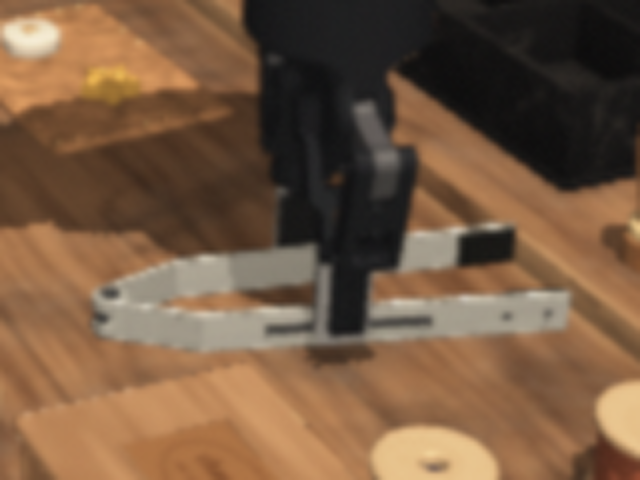

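arm_command([
  [0.6, [0, 0, -0.1], [0, 0, 0]],
  [0.6, [0, 0, -0.2], [0, 0, 0]],
  [0.6, [0, 0, -0.3], [0, 0, 0]],
  [0.6, [0, 0, -0.3], [0, 0, 0]],
  [0.6, [0, 0, -0.2], [0, 0, 0]],
  [0.6, [0, 0, 0], [0, 0, 0]],
])

```text
time: 21.3
ee_pos: [0.5476, -0.0799, 0.0395]
tcp_rot: [-180.0, -0.1, -13.4]
wrist_force: [0.3, -0.2, -1.3]
opening: 0.0512
```

```bash
python3 - <<'E'
from h import *
p,r=cur();print(p,r.as_euler('xyz',degrees=True))
cv2.imwrite("pics/w11.png",viewer.camera("wrist"))
s=viewer.camera("side"); cv2.imwrite("pics/si11.png",cv2.resize(s[180:330,330:490],None,fx=4,fy=4,interpolation=2))
E
```

```text
[ 0.547628   -0.07990819  0.03946107] [-1.79976333e+02 -1.00728908e-01 -1.34465040e+01]
```

View pics/w11.png

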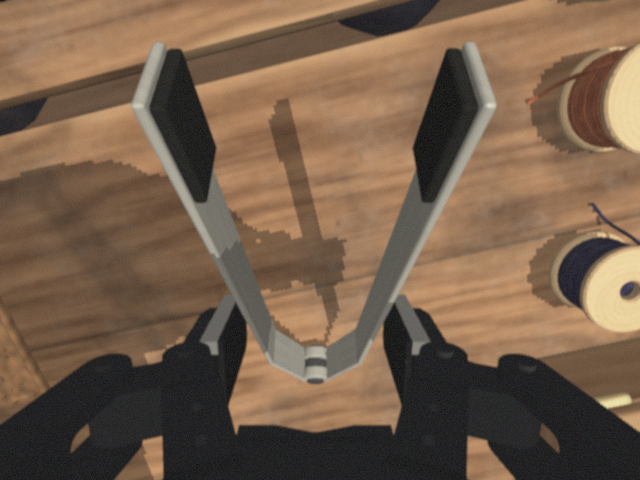

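View pics/si11.png

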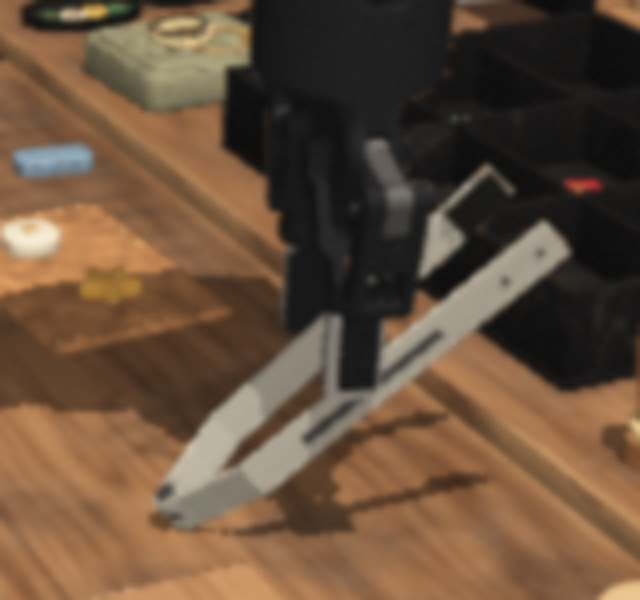

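The tongs pivoted in the weak spring grip: the hinge sagged and the tips rose. I'll lower them flat again and regrip closer to the hinge with more squeeze.

arm_command([
  [0.6, [0, 0, 0.25], [0, 0, 0]],
  [0.6, [0, 0, 0.25], [0, 0, 0]],
  [0.6, [0, 0, 0.25], [0, 0, 0]],
  [0.6, [0, 0, 0.25], [0, 0, 0]],
  [0.6, [0, 0, 0.1], [0, 0, 0]],
  [0.6, [0, 0, 0], [0, 0, 0]],
])

```text
time: 22.15
ee_pos: [0.5466, -0.0797, -0.0283]
tcp_rot: [-180.0, 0.1, -13.4]
wrist_force: [0.2, -0.8, -0.0]
opening: 0.0513
```

```bash
python3 - <<'E'
from h import *
cv2.imwrite("pics/w12.png",viewer.camera("wrist"))
s=viewer.camera("side"); cv2.imwrite("pics/si12.png",cv2.resize(s[230:350,330:490],None,fx=4,fy=4,interpolation=2))
E
```

```text
(no output)
```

View pics/w12.png

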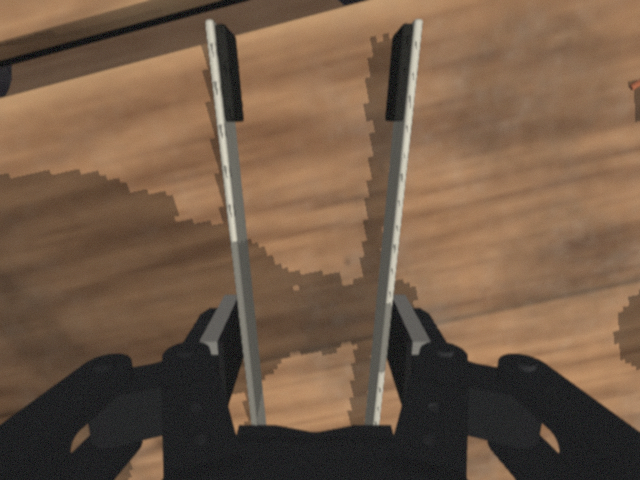

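View pics/si12.png

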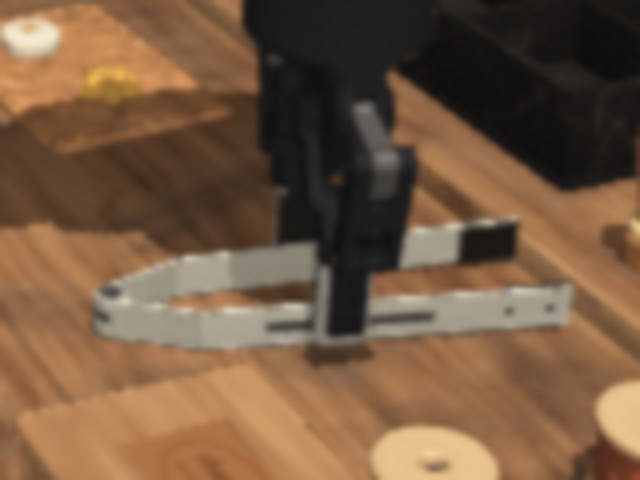

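arm_command([
  [0.75, [0, 0, 0], [0, 0, 0]],
  [0.75, [0, 0, 0], [0, 0, 0]],
  [0.75, [-0.2, 0, 0], [0, 0, 0]],
  [0.75, [-0.2, 0, 0], [0, 0, 0]],
  [0.75, [0, 0, 0], [0, 0, 0]],
  [0.6, [0, 0, 0], [0, 0, 0]],
  [0.53, [0, 0, 0], [0, 0, 0]],
  [0.53, [0, 0, 0], [0, 0, 0]],
  [0.53, [0, 0, 0], [0, 0, 0]],
])

```text
time: 23.38
ee_pos: [0.5244, -0.0743, -0.027]
tcp_rot: [-180.0, -0.1, -13.4]
wrist_force: [-1.2, -0.2, 6.3]
opening: 0.0453
```

arm_command([
  [0.53, [0, 0, -0.05], [0, 0, 0]],
  [0.53, [0, 0, -0.1], [0, 0, 0]],
  [0.53, [0, 0, -0.15], [0, 0, 0]],
  [0.53, [0, 0, 0], [0, 0, 0]],
  [0.53, [0, 0, 0], [0, 0, 0]],
])

```text
time: 24.0
ee_pos: [0.5235, -0.0742, -0.0099]
tcp_rot: [-180.0, 0.0, -13.4]
wrist_force: [0.2, 0.3, -0.5]
opening: 0.0452
```

```bash
python3 - <<'E'
from h import *
cv2.imwrite("pics/w13.png",viewer.camera("wrist"))
s=viewer.camera("side"); cv2.imwrite("pics/si13.png",cv2.resize(s[210:330,330:490],None,fx=4,fy=4,interpolation=2))
E
```

```text
(no output)
```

View pics/w13.png

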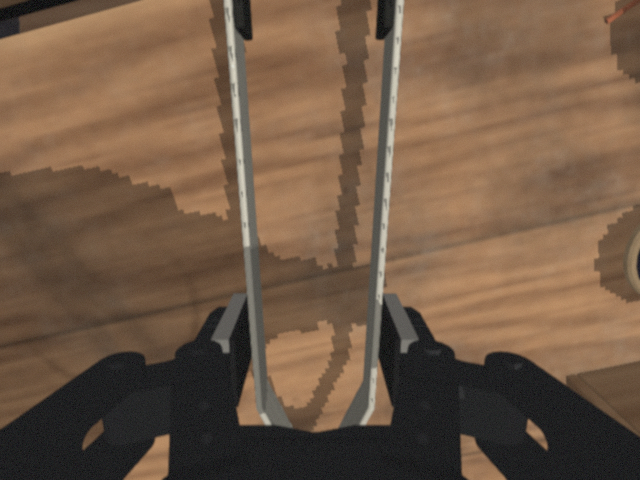

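View pics/si13.png

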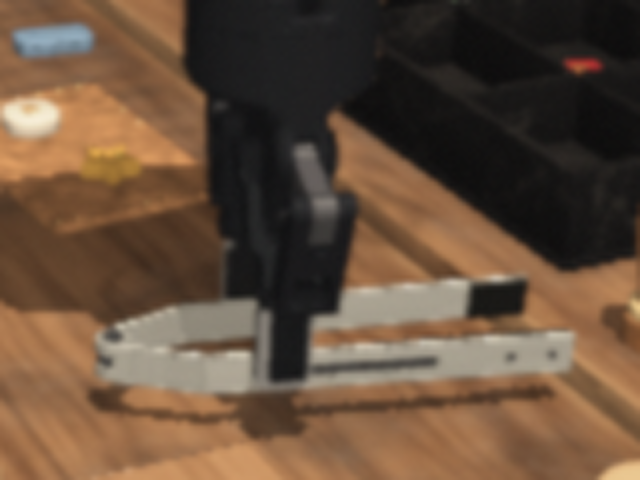

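The tongs lift level now. I'll raise them and carry them to the mat slowly.

arm_command([
  [0.53, [0, 0, -0.1], [0, 0, 0]],
  [0.53, [0, 0, -0.2], [0, 0, 0]],
  [0.53, [0, 0, -0.3], [0, 0, 0]],
  [0.53, [0, 0, -0.3], [0, 0, 0]],
  [0.53, [0, 0, -0.3], [0, 0, 0]],
  [0.53, [0, 0, -0.2], [0, 0, 0]],
  [0.53, [0, 0, -0.1], [0, 0, 0]],
  [0.53, [0, 0, 0], [0, 0, 0]],
])

```text
time: 25.1
ee_pos: [0.5236, -0.0742, 0.0802]
tcp_rot: [-180.0, 0.0, -13.4]
wrist_force: [-0.2, 0.3, -0.9]
opening: 0.0453
```

```bash
python3 - <<'E'
from h import *
s=viewer.camera("side"); cv2.imwrite("pics/si14.png",cv2.resize(s[170:290,330:490],None,fx=4,fy=4,interpolation=2))
plan(np.array([.4306,.1857,.085]),rot(9),14,grip=.53)
E
```

```text
[[0.53, [-0.18, -0.28, -0.01], [-0.0, 0.0, -0.27]], [0.53, [-0.17, -0.28, -0.0], [-0.0, 0.0, -0.26]], [0.53, [-0.16, -0.28, -0.01], [-0.0, 0.0, -0.27]], [0.53, [-0.16, -0.29, -0.0], [-0.0, 0.0, -0.27]], [0.53, [-0.15, -0.29, -0.01], [-0.0, 0.0, -0.27]], [0.53, [-0.14, -0.3, -0.01], [-0.0, 0.0, -0.26]], [0.53, [-0.13, -0.3, -0.0], [-0.0, 0.0, -0.27]], [0.53, [-0.12, -0.31, -0.01], [-0.0, 0.0, -0.27]], [0.53, [-0.11, -0.31, -0.0], [-0.0, 0.0, -0.27]], [0.53, [-0.11, -0.31, -0.01], [-0.0, 0.01, -0.26]], [0.53, [-0.1, -0.31, -0.01], [-0.0, -0.0, -0.27]], [0.53, [-0.08, -0.32, -0.0], [-0.0, -0.0, -0.27]]]
[[0.53, [-0.08, -0.32, -0.01], [-0.0, -0.0, -0.26]], [0.53, [-0.07, -0.32, -0.01], [-0.0, -0.0, -0.27]]]
end [0.4307 0.1859 0.0853] [-1.7998e+02 -2.0000e-02  8.9900e+00]
```

View pics/si14.png

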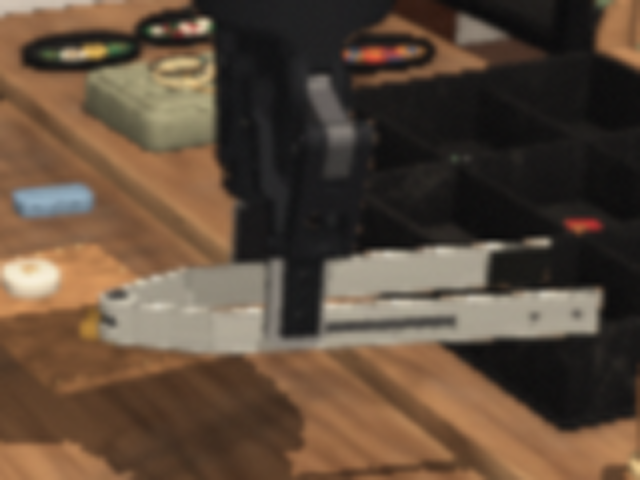

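arm_command([
  [0.53, [-0.18, -0.28, 0], [0, 0, -0.27]],
  [0.53, [-0.17, -0.28, 0], [0, 0, -0.26]],
  [0.53, [-0.16, -0.28, 0], [0, 0, -0.27]],
  [0.53, [-0.16, -0.29, 0], [0, 0, -0.27]],
  [0.53, [-0.15, -0.29, 0], [0, 0, -0.27]],
  [0.53, [-0.14, -0.3, 0], [0, 0, -0.26]],
  [0.53, [-0.13, -0.3, 0], [0, 0, -0.27]],
  [0.53, [-0.12, -0.31, 0], [0, 0, -0.27]],
  [0.53, [-0.11, -0.31, 0], [0, 0, -0.27]],
  [0.53, [-0.11, -0.31, 0], [0, 0, -0.26]],
  [0.53, [-0.1, -0.31, 0], [0, 0, -0.27]],
  [0.53, [-0.08, -0.32, 0], [0, 0, -0.27]],
])

```text
time: 26.65
ee_pos: [0.4435, 0.15, 0.0803]
tcp_rot: [-180.0, 0.0, 5.9]
wrist_force: [0.6, -0.3, -0.1]
opening: 0.0451
```

arm_command([
  [0.53, [-0.08, -0.32, 0], [0, 0, -0.26]],
  [0.53, [-0.06, -0.25, 0], [0, 0, -0.27]],
  [0.53, [0, -0.07, 0], [0, 0, 0]],
  [0.53, [0, 0, 0], [0, 0, 0]],
])

```text
time: 27.15
ee_pos: [0.4313, 0.186, 0.0802]
tcp_rot: [-180.0, 0.0, 9.0]
wrist_force: [0.4, -0.7, -0.7]
opening: 0.0455
```

```bash
python3 - <<'E'
from h import *
p,r=cur();print(p,r.as_euler('xyz',degrees=True),bot.get_obs()["q"])
a=viewer.camera("side");b=viewer.camera("scene");cv2.imwrite("pics/w15.png",viewer.camera("wrist"))
cv2.imwrite("pics/si15f.png",a);cv2.imwrite("pics/sc15f.png",b)
cv2.imwrite("pics/si15.png",cv2.resize(a[150:270,250:400],None,fx=5,fy=5,interpolation=2))
cv2.imwrite("pics/sc15.png",cv2.resize(b[180:300,200:350],None,fx=5,fy=5,interpolation=2))
E
```

```text
[0.43127959 0.1860446  0.08016989] [-1.79986939e+02  1.26516304e-02  9.01012129e+00] [ 2.33237348e+01 -6.68407875e+00 -1.48520156e+01  8.18410931e+01
  1.57830644e-02 -1.65686386e+02]
```

View pics/si15.png

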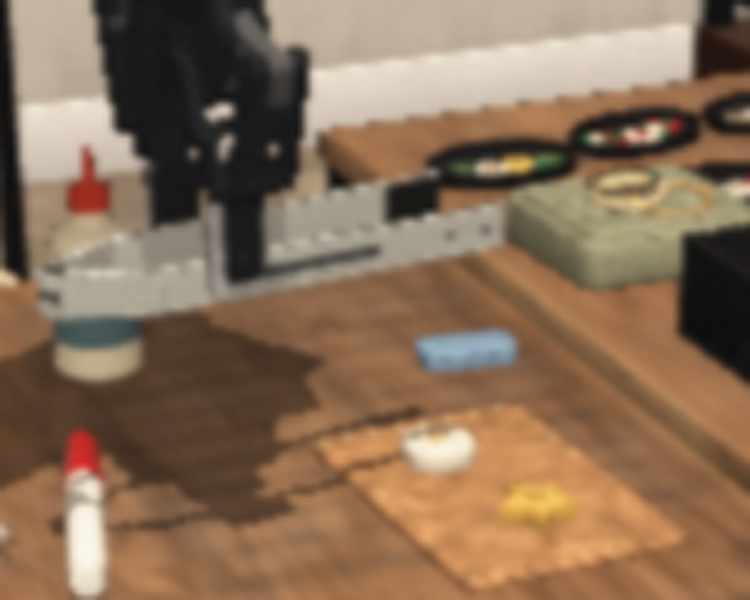

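View pics/sc15.png

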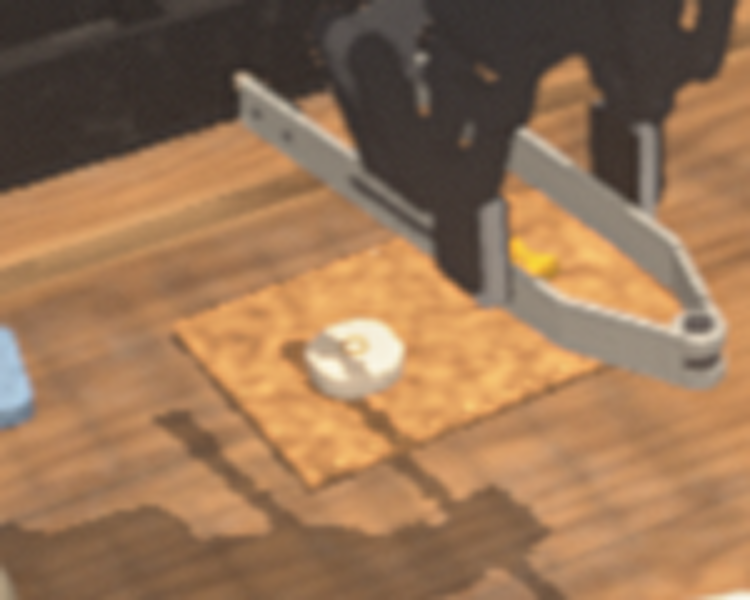

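View pics/w15.png

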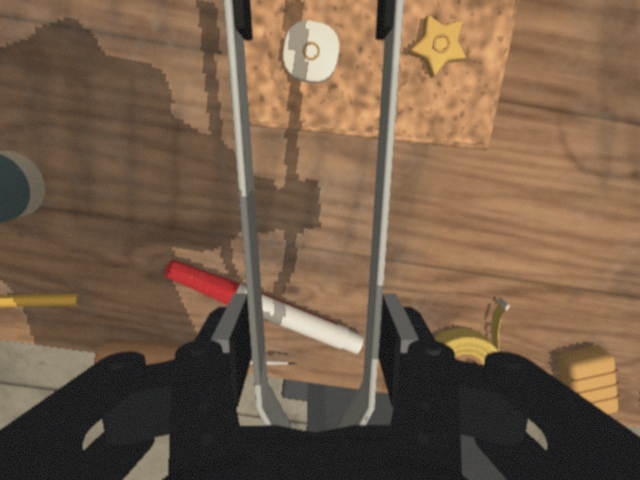

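```bash
python3 - <<'E'
from h import *
np.set_printoptions(precision=4,suppress=True)
print("charm",onz("wrist",311,51,.015),"scene",onz("scene",200+354/5,180+350/5,.015),"side",onz("side",250+438/5,150+437/5,.015))
print("star",onz("wrist",440,44,.015))
L=tri([("side",250+437/5,150+172/5),("scene",248,195)]); print("Ltip end top",L,proj("side",L),proj("scene",L))
H=tri([("side",250+50/5,150+268/5),("scene",200+698/5,180+322/5)]); print("hinge top",H,proj("side",H),proj("scene",H))
p,r=cur()
for q in (L,H): print(r.inv().apply(q-p))
for x,y in ((.119,-.028),(.119,.028)):
    w=p+r.apply([x,y,-.044]); print(w,proj("side",w),proj("wrist",w))
w=p+r.apply([.08,-.026,-.044]);print(proj("wrist",w))
E
```

```text
charm [0.5379 0.2047 0.015 ] scene [0.5353 0.2035 0.015 ] side [0.5372 0.2032 0.015 ]
star [0.552  0.1372 0.015 ]
Ltip end top [0.5476 0.2281 0.1243] [337.4737 184.2743] [248.07   195.1854]
hinge top [0.3665 0.1748 0.1272] [260.241  203.2905] [339.8427 244.8953]
[ 0.1213 -0.024  -0.0441]
[-0.0659  0.0004 -0.047 ]
[0.5447 0.2317 0.1242] [335.5203 184.0299] [212.7838 -66.3824]
[0.5534 0.1764 0.1241] [350.316  191.4229] [419.5065 -66.2798]
[228.2524  86.9796]
```

arm_command([
  [0.53, [-0.02, -0.02, 0.15], [0, 0, 0]],
  [0.53, [0, 0, 0.3], [0, 0, 0]],
  [0.53, [0, 0, 0.3], [0, 0, 0]],
  [0.53, [0, 0, 0.25], [0, 0, 0]],
  [0.53, [0, 0, 0.15], [0, 0, 0]],
  [0.53, [0, 0, 0], [0, 0, 0]],
])

```text
time: 28.05
ee_pos: [0.4295, 0.1868, 0.0104]
tcp_rot: [-180.0, 0.1, 9.0]
wrist_force: [0.1, -0.3, -0.8]
opening: 0.0453
```

```bash
python3 - <<'E'
from h import *
p,r=cur();print(p,r.as_euler('xyz',degrees=True))
a=viewer.camera("side");b=viewer.camera("scene")
cv2.imwrite("pics/si16.png",cv2.resize(a[180:270,280:400],None,fx=6,fy=6,interpolation=2))
cv2.imwrite("pics/sc16.png",cv2.resize(b[190:290,220:340],None,fx=6,fy=6,interpolation=2))
E
```

```text
[0.4294757  0.1867801  0.01043353] [-1.79995046e+02  8.33615595e-02  8.99812202e+00]
```

View pics/si16.png

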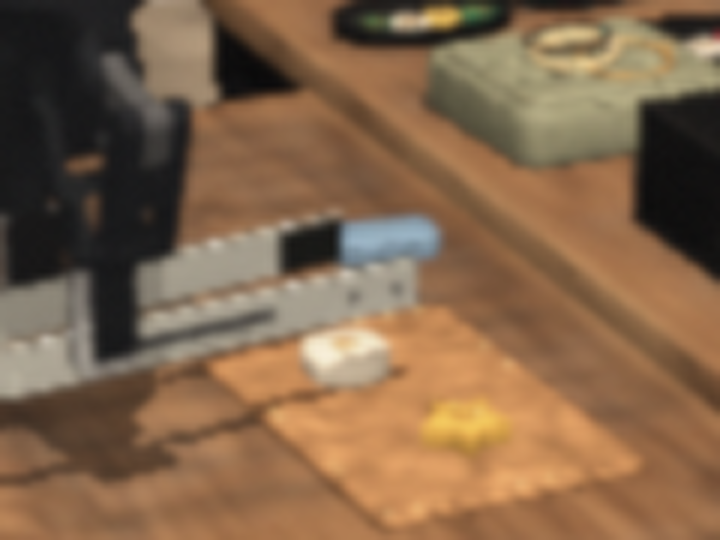

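View pics/sc16.png

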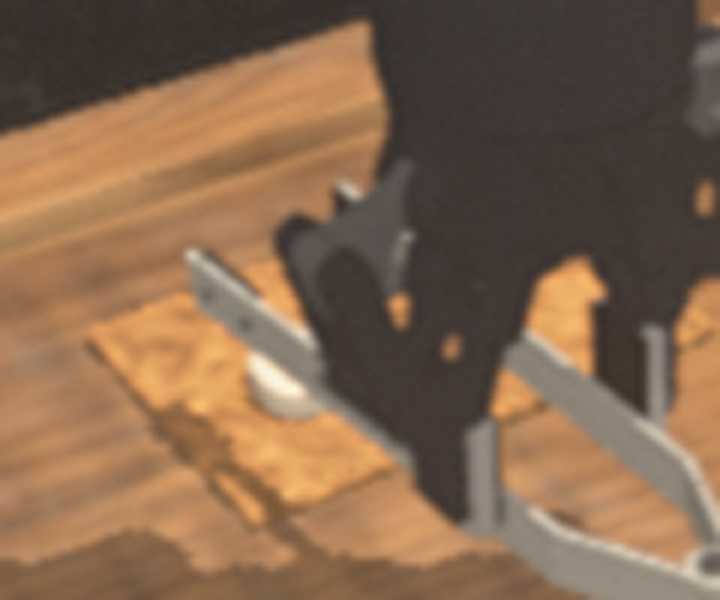

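```bash
python3 - <<'E'
from h import *
np.set_printoptions(precision=4,suppress=True)
p,r=cur()
L=tri([("side",337.2,215.8),("scene",251.7,232)]);R=tri([("side",349.3,223.6),("scene",277.2,220.8)])
c=np.array([.5368,.2037,.01])
for q in (L,R): print(q,r.inv().apply(q-p)*1000,proj("side",q),proj("scene",q))
print("charm in tool",r.inv().apply(c-p)*1000, "mid",(L+R)/2)
E
```

```text
[0.5475 0.2287 0.0538] [122.3886 -22.8472 -42.1665] [337.298  215.6526] [251.7916 232.2167]
[0.5537 0.1796 0.0536] [120.8969  26.7013 -42.0502] [349.4675 223.3486] [277.3459 221.148 ]
charm in tool [107.9369   0.2405   1.5691] mid [0.5506 0.2042 0.0537]
```

arm_command([
  [0.55, [-0.02, -0.02, 0], [0, 0, 0]],
  [0.55, [0, 0, 0.1], [0, 0, 0]],
  [0.55, [0, 0, 0.15], [0, 0, 0]],
  [0.55, [0, 0, 0.15], [0, 0, 0]],
  [0.55, [0, 0, 0.06], [0, 0, 0]],
  [0.55, [0, 0, 0], [0, 0, 0]],
])

```text
time: 28.9
ee_pos: [0.4284, 0.1879, -0.0166]
tcp_rot: [-180.0, 0.0, 9.0]
wrist_force: [0.2, -0.3, -0.4]
opening: 0.047
```

```bash
python3 - <<'E'
from h import *
p,r=cur();print(p,r.as_euler('xyz',degrees=True))
a=viewer.camera("side");b=viewer.camera("scene");cv2.imwrite("pics/w17.png",viewer.camera("wrist"))
cv2.imwrite("pics/si17.png",cv2.resize(a[190:270,290:390],None,fx=7,fy=7,interpolation=2))
cv2.imwrite("pics/sc17.png",cv2.resize(b[210:290,220:320],None,fx=7,fy=7,interpolation=2))
E
```

```text
[ 0.4283862   0.18786725 -0.01664421] [-1.79986682e+02  3.86903175e-02  8.99369246e+00]
```

View pics/si17.png

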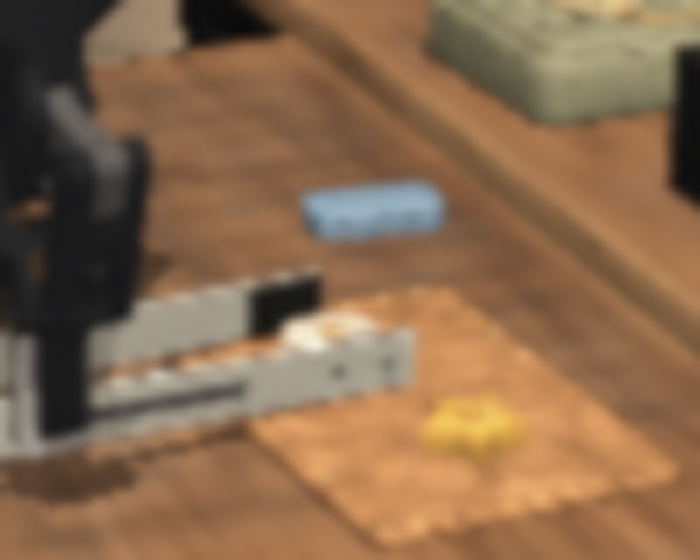

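View pics/sc17.png

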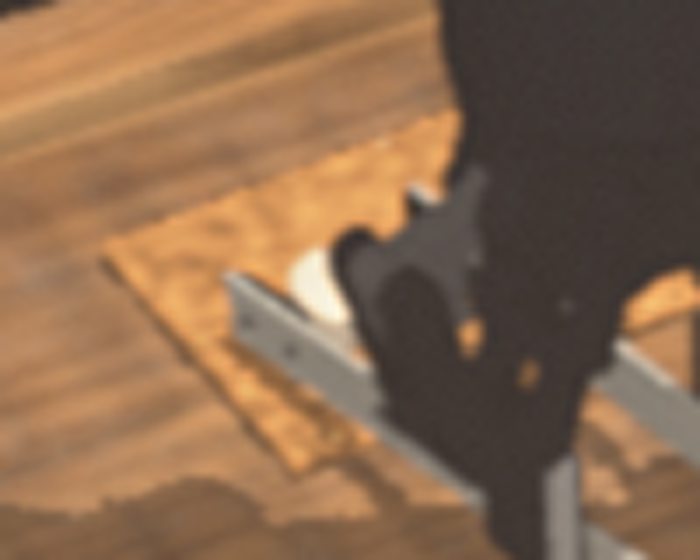

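View pics/w17.png

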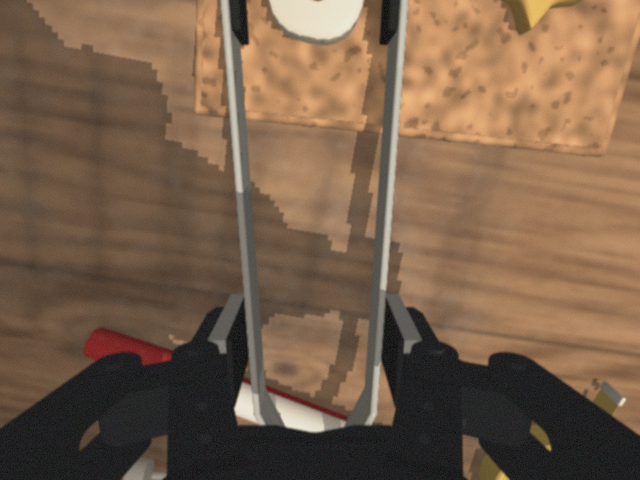

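The charm sits centred between the pads: it is at px 270–365, with the pads at 245 and 382. Now I'll squeeze.

arm_command([
  [0.5, [0, 0, 0], [0, 0, 0]],
  [0.47, [0, 0, 0], [0, 0, 0]],
  [0.44, [0, 0, 0], [0, 0, 0]],
  [0.3, [0, 0, 0], [0, 0, 0]],
  [0.3, [0, 0, 0], [0, 0, 0]],
  [0.3, [0, 0, 0], [0, 0, 0]],
  [0.3, [0, 0, 0], [0, 0, 0]],
], newtons=40)

```text
time: 29.92
ee_pos: [0.4288, 0.1881, -0.0161]
tcp_rot: [-180.0, -0.0, 9.0]
wrist_force: [-1.0, 0.7, 5.9]
opening: 0.0408
```

```bash
python3 - <<'E'
from h import *
a=viewer.camera("side");w=viewer.camera("wrist")
cv2.imwrite("pics/b18.png",np.hstack([cv2.resize(a[190:270,290:390],(500,400),interpolation=2),cv2.resize(w[0:160,220:420],(300,240))[:].repeat(1,0) if 0 else cv2.resize(w[0:400,200:500],(300,400))]))
E
```

```text
(no output)
```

View pics/b18.png

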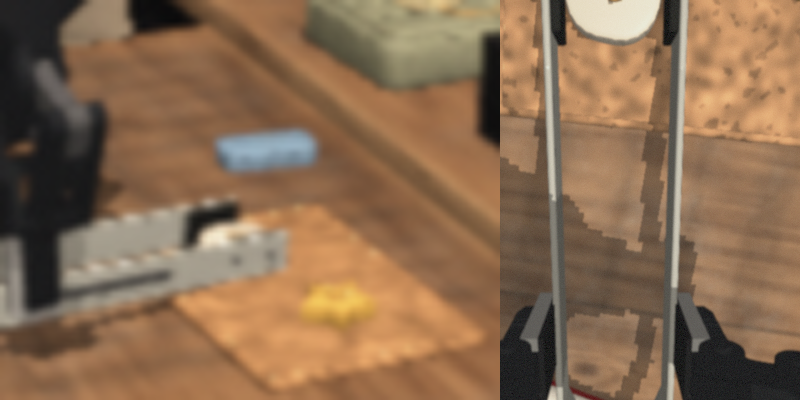

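arm_command([
  [0.3, [0, 0, -0.08], [0, 0, 0]],
  [0.3, [0, 0, -0.16], [0, 0, 0]],
  [0.3, [0, 0, -0.25], [0, 0, 0]],
  [0.3, [0, 0, -0.3], [0, 0, 0]],
  [0.3, [0, 0, -0.3], [0, 0, 0]],
  [0.3, [0, 0, -0.3], [0, 0, 0]],
  [0.3, [0, 0, -0.3], [0, 0, 0]],
  [0.3, [0, 0, -0.3], [0, 0, 0]],
  [0.3, [0, 0, -0.2], [0, 0, 0]],
  [0.3, [0, 0, -0.1], [0, 0, 0]],
  [0.3, [0, 0, 0], [0, 0, 0]],
  [0.3, [0, 0, 0], [0, 0, 0]],
])

```text
time: 31.52
ee_pos: [0.4283, 0.1878, 0.1204]
tcp_rot: [-180.0, 0.1, 9.0]
wrist_force: [0.2, -0.1, -1.1]
opening: 0.0407
```

```bash
python3 - <<'E'
from h import *
a=viewer.camera("side");b=viewer.camera("scene")
cv2.imwrite("pics/si19.png",cv2.resize(a[110:270,250:410],None,fx=3.7,fy=3.7,interpolation=2))
cv2.imwrite("pics/sc19.png",cv2.resize(b[150:350,140:340],None,fx=3,fy=3,interpolation=2))
p,r=cur(); P=p+r.apply([.108,0,-.036]); print(P,proj("side",P),proj("scene",P))
E
```

```text
[0.53499727 0.20468296 0.15624042] [336.30483818 173.28940649] [263.87076643 176.73050948]
```

View pics/si19.png

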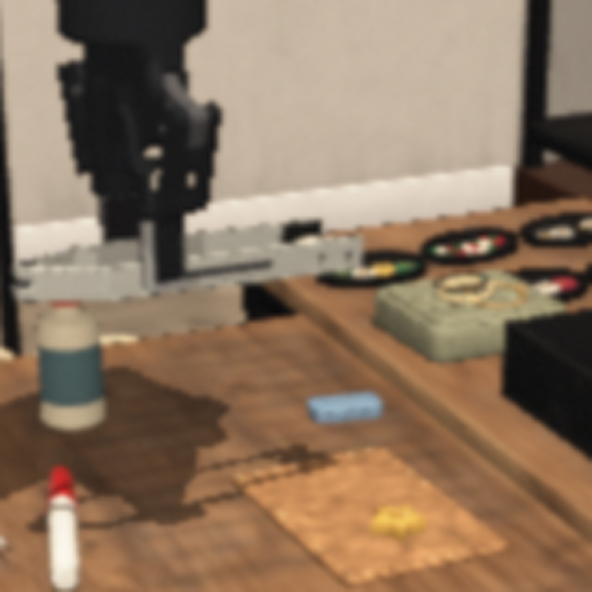

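View pics/sc19.png

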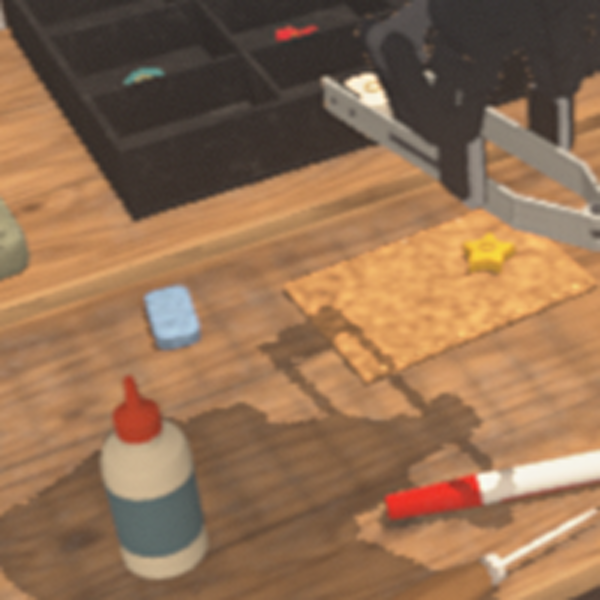

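The charm is held in the tips at z of about 0.155 over the mat. The mat is empty apart from the star, and the bottle is standing. I'll hand the job in.

```bash
python3 -c "
from workcell import bot
o=bot.get_obs();print(o['opening'],o['wrist_force'],abs(o['qd']).max(),o['time']);print(bot.job_done())"
```

```text
0.04068111482861982 [-0.30317329  0.12767138 -0.65539095] 0.1399162313816502 31.625
the job is handed in; nothing more can be done
None
```

The glue bottle is standing upright and let go, and the round charm is lifted in the squeezed tongs over the mat. I handed the job in at 31.6 s; the hand-in reports no verdict.

**Last checks**
- **Charm:** it is held in the tips about 0.155 m up, over the mat. That height is worked out from the arm's position; the pictures agree but I did not measure it separately.
- **Grip:** the jaws read 40.7 mm at a 40 N setting and held steady through the lift. I did not measure the force at the tips themselves.
- **Bottle and star:** the bottle is standing in both views. The star looks to be where it was, and only its appearance was checked at the end.

**What went wrong on the way**
- **Fingertip position:** the real fingertips turned out to be about 30 mm behind the reported tool point. My first close therefore landed on top of the bottle, with about 6 N on the wrist. I opened, went deeper and got a good grip.
- **Tongs:** at the stated grip point, squeezed to 51 mm, they sagged at the hinge when lifted. I set them down again and gripped 24 mm nearer the hinge with more squeeze, and they then stayed level.

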